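# Build, cap and lock a tower of bead cases

## Robot

A 6-joint arm with a two-finger parallel gripper is mounted at the origin on the work surface. World frame = base frame: x ahead of the robot, y to its left, z up, the work surface at z = 0. Lengths are in mm, angles in rad, forces in N, time in s.
With the tool pointing down it reaches from about 325 to 775 mm from the base axis. Payload 9.3 kg.
Tool frame: the origin (TCP) lies on the mounting face of the last link; the fingertips stand 173 mm ahead of it and the grasp point (between the pads) lies 155 mm ahead of it (ctrl.tip_reach is the distance from the TCP to the fingertips, in mm); z points along the fingers, y is the line along which they close (so a half turn about z gives the same grasp; the last joint's range is limited). The gripper opens to 85 mm and grips with 20 to 120 N. Pads are 22 mm wide; open, the fingers measure 114 mm over their backs; the gripper's body (76 mm by 85 mm) begins 54 mm behind the grasp point. The pads swing forward as they close: fully open they stand 13 mm farther back than shut.
Start: joints at [-1.296, 0.259, 0.021, 1.334, 0, 1.418], TCP at [228.172, -500.435, 404.679] pointing down, gripper open.
Joint ranges: [-3.04, 3.04], [-0.91, 1.82], [-1.04, 1.36], [-1.92, 1.95], [-1.52, 1.45], [-3.14, 3.14]. Speed limits (rad/s): [2.22, 2.22, 2.79, 3.14, 3.14, 3.14].

## Interface

Orientations are given as a rotation vector (axis times angle).
In Python, from rig import ctrl, vision gives the robot as it stands. The module is installed in compiled form; this text tells all that it offers.
- The arm moves only by the tool send_rows, never from a script. Its arguments are lists of equal length, an entry for each row: "jaw": the closure, from -1 (fully open) to 1 (shut); "linear": the shift along the tool's x, y, z in cm, a list of three; "spin": the turn about the tool's z in rad. In form: {"jaw": [jaw, ...], "linear": [[tx, ty, tz], ...], "spin": [spin, ...]}. A call has 1 to 5 rows; each row is the pose to reach, as a shift and turn from the pose commanded when the call began, along the tool's axes at that moment; what a row does not reach only later rows make up. A row lasts 1/10 s, in which the tool goes at most 50 mm and 8.59 degrees, less where a joint would pass 70% of its speed; a pose out of reach is approached as far as the arm can. A call with a gripper value outside its range is refused whole. The fingers move at their own pace and stop on an object; the grip force is fixed at half the most. Time passes only in rows, so rows that repeat a pose let the fingers close. It gives the time, the measured TCP pose, the force, the opening and the grip force at its end, in the units of the state.
- ctrl.read_state(): the state, without advancing time (a new reading comes with each control period).
- vision.read_camera(name): name is "side" or "top" or "wrist"; returns (picture, depth): 400x640x3 uint8, red, green, blue; 400x640 float32, mm along the optical axis (not along the pixel's ray), 0 where there is no reading.
- vision.camera_params(name): a dict with "fov_y" (degrees; the focal length in pixels is half the picture's height over the tangent of half this angle, whatever the lens; pixels are square), "cx", "cy" (the principal point, pixels), "k1" (the pictures are not rectified: a ray, as slopes to the right and down, at radius r is drawn at 1 + k1 r^2 times it, then the intrinsics apply), "rvec" (rotation vector, rad) and "tvec" (3), from world to camera coordinates, as OpenCV has them. Camera axes: x right, y down, z forward; pixel columns grow to the right and rows downward; lengths in mm; the calibration is good to about 2 mm. A picture is of the moment at which its call begins: read the wrist's pose just before it. camera_params takes no time and is no camera call; for the wrist camera it gives the pose at the moment of the call.
- ctrl.finish_job(): hands the job in; it is judged then, once.
The state is a dict: "clock": time; "q": joint angles; "joint_velocities": joint speeds; "tau": joint torques, N m; "ee_pos": TCP position; "tcp_rot": TCP orientation; "wrist_force": force on the tool from outside, world axes, zero at the start; "wrist_torque": the same for the moment, N m; "opening": finger opening in mm; "finger_force": force on a finger pad.
Only numpy, scipy, OpenCV 4.12 (cv2) and the standard library are available. Lean on these libraries where they do the work, as an engineer would, in place of code of your own. Each camera call takes 0.05 s, during which the arm holds its last target. There are 200 camera calls.

## Task

Take every bead case out of the sloped rack and stack them all flat, lids up, in one square column on the carriage's outline, in any order, leaving the round tin in the rack and the jar, glue bottle, spool and mug where they are. Fit the teal dust cap level over the top case, then push the loaded carriage fully home, and only then turn the red latch fully across behind it to lock it.

Things in the scene. Friction and masses are not known exactly. Their poses are not given: they have to be found in the camera images.
- case_red: Closed flat bead case, red base under a clear lid, 50 (its x) x 90 (its y) x 30 mm high, about 0.12 kg. Origin: centre of the underside; z towards the lid. Starts in one compartment of the sloped rack; may be absent (None).
- case_yellow: Closed flat bead case, yellow base under a clear lid, 50 (its x) x 90 (its y) x 30 mm high, about 0.12 kg. Origin: centre of the underside; z towards the lid. Starts in one compartment of the sloped rack; may be absent (None).
- case_green: Closed flat bead case, green base under a clear lid, 50 (its x) x 90 (its y) x 30 mm high, about 0.12 kg. Origin: centre of the underside; z towards the lid. Starts in one compartment of the sloped rack; may be absent (None).
- case_blue: Closed flat bead case, blue base under a clear lid, 50 (its x) x 90 (its y) x 30 mm high, about 0.12 kg. Origin: centre of the underside; z towards the lid. Starts in one compartment of the sloped rack; may be absent (None).
- case_purple: Closed flat bead case, purple base under a clear lid, 50 (its x) x 90 (its y) x 30 mm high, about 0.12 kg. Origin: centre of the underside; z towards the lid. Starts in one compartment of the sloped rack; may be absent (None).
- rack: White sloped bin rack, 180 x 346 mm, fixed: two rows (along its x) of three compartments (along its y), pitch 88 mm up the slope and 114 mm across. Floor slopes at 0.26 rad, rising towards its +x; dividers and outer walls 4 mm thick and only 8 mm high above the floor. Origin: on the table under the rack's centre, where the floor is 36 mm above the table.
- tin: Round plain steel button tin, 64 mm diameter, 26 mm high, in one of the rack's compartments. It stays there. Origin: centre of underside.
- dock: Grey fixed base, 130 mm wide, that carries the carriage and the latch. Its +x is the direction in which the carriage slides home. Origin: on the table below the carriage mat when the carriage is at 0.
- carriage (a joint): Slide of the plywood carriage along the dock's +x, m: 0 = fully out (loading), 0.10 = fully home against its stop. It stays where it is left (about 3 N of friction).
- carriage_mat (a point): Centre, on the top surface (30 mm above the table), of the black-edged white outline on the carriage, 50 mm along the dock's x and 90 mm along its y, where the column stands.
- carriage_handle (a point): Middle of the carriage's black upright push plate, 12 mm thick in the dock's x, 70 mm wide, top 18 mm above and carriage surface 30 mm below this point; 97 mm from the mat's centre on the robot's side. Moves with the carriage.
- latch (a joint): Angle of the red swing latch about its vertical hinge, rad: 0 = arm points along the dock's -x (open, beside the carriage), 1.57 = arm points along the dock's +y, across the carriage's end behind the push plate (locked, at its stop). Turns clockwise seen from above, about 0.05 N m of friction.
- latch_post (a point): On the axis of the latch's upright red grip post (16 mm diameter) at its end, 85 mm from the hinge; the post rises 18 mm above this point and the arm's top is 35 mm below it.
- latch_hinge (a point): Point on the latch's hinge axis, level with latch_post. Fixed to the dock.
- cap: Teal dust cap, a shallow inverted lid 66 (its x) x 106 (its y) mm with a 12 mm deep skirt, hollow 60 x 100 mm inside, top plate 4 mm; on top a white block grip 18 (x) x 44 (y) x 30 mm high, from 16 to 46 mm above the origin. Origin: centre of the skirt's lower edge. Starts on the table, skirt down.
- bead_jar: Orange jar with white lid, 64 mm diameter, 100 mm high, bystander.
- glue: White glue bottle, 44 mm diameter, 120 mm high, bystander.
- spool: Empty wooden spool, 52 mm diameter, 42 mm high, standing, bystander.
- mug: Blue mug, 76 mm diameter, 85 mm high, bystander.
Mind the look-alikes: they are no part of the job. Leave any orange look-alike of the case_green alone.

How it is judged:
By the outcome, as a careful person would: the job done as asked, in the order asked, and still so for the second after the job is handed in, with the robot touching nothing.
Of case_red, case_yellow, case_green, case_blue, case_purple only 3 to 5 are there at a start; the rules pass over those that are not, and their reading is None.
At some moment in a run one of cap may be knocked a few centimetres aside while the robot is not near it.
Once in a run the grip may slacken for a moment while it holds something.
It also fails if it takes over 210 s, if anything falls off the work surface, if the arm or the gripper's body presses on something with over 40 N, if the wrist force passes 120 N, or if a joint passes its speed limit or range.

## Working session

There is one attempt and no reset: what is moved stays moved. The work goes in short steps, Python scripts to look and compute and a tool call to move; the robot and the scene stay as the last step left them, time stands still between calls to the robot, and variables do not carry over. Pictures are saved under pics/ and viewed, at most 14 in all, crops included, and the job is handed in when it is done.

Besides the shell and the picture viewer there is one more tool, called as a command line: name --pt "numbers of a row" for each row, then --argument value for the rest. send_rows: Moves the arm, as the interface text tells. Its arguments: {"type":"object","properties":{"jaw":{"type":"array","items":{"type":"number"}},"linear":{"type":"array","items":{"type":"array","items":{"type":"number"}}},"spin":{"type":"array","items":{"type":"number"}}},"required":["jaw","linear","spin"]}

```bash
mkdir -p pics
cat > h.py <<'E'
import numpy as np, cv2
from rig import ctrl, vision
from scipy.spatial.transform import Rotation as R
def cam(n):
    p=vision.camera_params(n); im,d=vision.read_camera(n); return im,d,p
def rays(p,uv):
    uv=np.atleast_2d(uv).astype(float); f=200/np.tan(np.radians(p['fov_y'])/2)
    x=(uv-[p['cx'],p['cy']])/f; u=x.copy()
    for _ in range(20): u=x/(1+p['k1']*(u**2).sum(1,keepdims=True))
    M=R.from_rotvec(np.ravel(p['rvec'])).as_matrix(); t=np.ravel(p['tvec'])
    return -M.T@t, np.c_[u,np.ones(len(u))]@M
def plane(p,uv,z):
    c,r=rays(p,uv); return c+r*((z-c[2])/r[:,2])[:,None]
def cloud(p,d):
    v,u=np.mgrid[:400,:640]; c,r=rays(p,np.c_[u.ravel(),v.ravel()])
    P=(c+r*d.ravel()[:,None]).reshape(400,640,3); P[d==0]=np.nan; return P
def save(n,im,): cv2.imwrite(f'pics/{n}.png',cv2.cvtColor(im,cv2.COLOR_RGB2BGR))
E
python3 - <<'E'
from h import *
for n in('top','side'):
    im,d,p=cam(n); save(n+'0',im); np.savez(n+'0.npz',im=im,d=d,**{k:np.array(v) for k,v in p.items()}); print(n,p)
s=ctrl.read_state(); print(s, R.from_rotvec(s['tcp_rot']).as_matrix().round(3))
E
```

```text
top {'fov_y': 54.097618546278824, 'cx': 318.08521593769683, 'cy': 204.75366428981283, 'k1': -0.09811780915924055, 'rvec': array([ 2.16141544, -2.21982267,  0.02846298]), 'tvec': array([  76.5658741 ,  540.67038234, 1120.12016393])}
side {'fov_y': 46.71153529800313, 'cx': 327.0709250305969, 'cy': 195.2784405371079, 'k1': -0.04626992558159444, 'rvec': array([ 0.10741635, -2.69121466,  1.56394213]), 'tvec': array([ 544.46757417,   80.04528857, 1308.41820742])}
{'clock': 0.1, 'q': array([-1.29564510e+00,  2.59116027e-01,  2.08627490e-02,  1.33372683e+00,
        2.98429907e-05,  1.41815097e+00]), 'joint_velocities': array([-0.0002871 , -0.00084602,  0.00313506,  0.00144051, -0.00014169,
       -0.00026793]), 'tau': array([ 5.72055942e-03, -5.56690764e+01,  3.45073664e+01,  1.15238089e-02,
       -8.39662471e-05, -7.52171871e-06]), 'ee_pos': array([ 228.13972308, -500.39820089,  404.14718585]), 'tcp_rot': array([-3.06884201e+00, -6.66617651e-01,  6.70122946e-05]), 'wrist_force': array([-0.74225718, -0.46556173, -0.96266847]), 'wrist_torque': array([-0.07341226, -0.03366517,  0.01957719]), 'finger_force': 0.0, 'opening': 85.22499723697402} [[ 0.91   0.415 -0.   ]
 [ 0.415 -0.91   0.001]
 [ 0.    -0.001 -1.   ]]
```

View pics/top0.png

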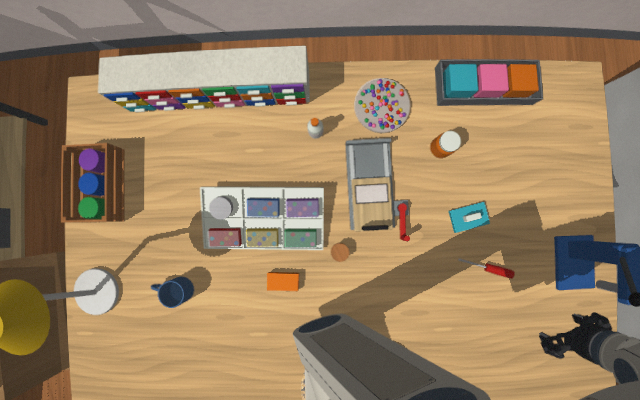

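View pics/side0.png

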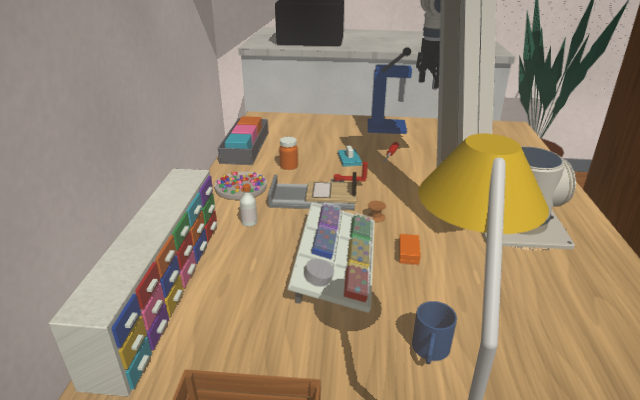

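All five cases are in the rack. In the top view, blue is at (263,207), purple (302,207), red (224,237), yellow (262,237) and green (301,237). The tin is at (221,207), the mat (371,193), the push plate (375,228), the latch (403,222) and the cap (469,216). The orange block at (283,281) lies outside the rack, so it's the look-alike and I'll leave it alone.

```bash
cat > loc.py <<'E'
from h import *
def load(n):
    z=np.load(n+'0.npz'); return z['im'],z['d'],{k:z[k] for k in('fov_y','cx','cy','k1','rvec','tvec')}
im,d,p=load('top'); P=cloud(p,d)
print('table z', np.nanmedian(P[300:320,350:380,2]))
box={'red':(205,225,243,250),'yellow':(244,225,282,250),'green':(283,225,322,250),'blue':(244,194,282,219),'purple':(283,194,322,219),'tin':(205,194,238,220),'cap':(445,198,495,236),'mat':(354,180,392,206)}
hsv=cv2.cvtColor(im,cv2.COLOR_RGB2HSV)
for n,(a,b,c,e) in box.items():
    Q=P[b:e,a:c].reshape(-1,3); s=hsv[b:e,a:c,1].ravel(); h=Q[:,2]
    print(n,'z pct',np.nanpercentile(h,[5,25,50,75,95]).round(), 'mid px',P[(b+e)//2,(a+c)//2].round())
for u,v in [(283,281),(340,252),(375,228),(403,205),(403,235),(403,240),(471,216),(200,190),(324,188),(204,249),(324,247),(447,143),(315,128)]: print((u,v),P[v,u].round(), im[v,u])
big=cv2.resize(im[180:256,195:395],None,fx=4,fy=4,interpolation=cv2.INTER_CUBIC); save('crop0',big)
E
python3 loc.py
```

```text
table z -0.43287028497161373
red z pct [15. 29. 46. 52. 56.] mid px [457. 328.  52.]
yellow z pct [16. 29. 46. 52. 57.] mid px [455. 218.  51.]
green z pct [18. 29. 46. 51. 56.] mid px [452. 109.  51.]
blue z pct [40. 53. 69. 75. 79.] mid px [540. 212.  78.]
purple z pct [40. 52. 69. 75. 79.] mid px [537. 105.  78.]
tin z pct [36. 45. 60. 69. 76.] mid px [541. 331.  67.]
cap z pct [-4. -1.  2. 15. 41.] mid px [ 495. -367.   45.]
mat z pct [25. 28. 30. 31. 33.] mid px [571. -95.  30.]
(283, 281) [328. 167.  31.] [223 120  39]
(340, 252) [407.   4.  42.] [170 112  68]
(375, 228) [472. -92.  80.] [40 40 38]
(403, 205) [ 534. -179.   36.] [185  48  40]
(403, 235) [ 450. -171.   60.] [90 28 21]
(403, 240) [ 437. -171.   57.] [154  76  58]
(471, 216) [ 498. -370.   44.] [215 219 205]
(200, 190) [591. 391.  64.] [217 211 185]
(324, 188) [592.  44.  -4.] [118  97  68]
(204, 249) [422. 402.   2.] [120  98  69]
(324, 247) [420.  48.   0.] [184 150 103]
(447, 143) [ 697. -294.   96.] [215 219 206]
(315, 128) [749.  64.  90.] [184 189 177]
```

View pics/crop0.png

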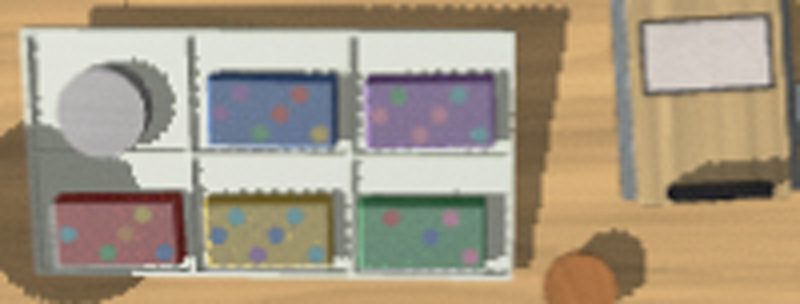

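```bash
cat > loc2.py <<'E'
from loc import *
print('----')
def rect(Q):
    r=cv2.minAreaRect(Q[:,:2].astype(np.float32)); return np.round(r[0],1),np.round(r[1],1),round(r[2],2)
lo=P[192:250,200:326]
# rack floor fit: white, low-saturation pixels
th=-0.023
def floor(Q): # plane from known slope, centre
    return 36+np.tan(.26)*((Q[:,0]-C[0])*np.cos(th)+(Q[:,1]-C[1])*np.sin(th))
m=(hsv[...,1]<40)&(im.min(2)>150); M=np.zeros_like(m); M[186:252,198:328]=m[186:252,198:328]; M&=P[...,2]>5
print('rack',rect(P[M])); C=np.array(rect(P[M])[0])
A=P[M]; co=np.linalg.lstsq(np.c_[A[:,:2]-C,np.ones(len(A))],A[:,2],rcond=None)[0]; print('plane',co, np.arctan(np.hypot(*co[:2])))
for n in('red','yellow','green','blue','purple'):
    a,b,c,e=box[n]; Q=P[b:e,a:c].reshape(-1,3); h=(Q[:,2]-floor(Q))*np.cos(.26)
    k=(h>22)&(h<40)
    # largest blob
    mk=np.zeros((e-b,c-a),np.uint8); mk.ravel()[k]=1
    nn,lab,st,_=cv2.connectedComponentsWithStats(mk); l=1+st[1:,4].argmax(); k=lab.ravel()==l
    print(n,rect(Q[k]),'h',np.median(h[k]).round(1),'z',np.median(Q[k,2]).round(1), 'mean',Q[k].mean(0).round(1))
def blob(mask,b,name,zl,zh):
    x0,y0,x1,y1=b; W=np.zeros_like(mask);W[y0:y1,x0:x1]=1; W&=mask&(P[...,2]>zl)&(P[...,2]<zh); Q=P[W]; print(name,rect(Q),len(Q),Q[:,2].max().round(),np.median(Q,0).round(1))
H,S,V=hsv[...,0],hsv[...,1],hsv[...,2]
blob((S<40)&(V>150),(345,175,400,210),'mat',20,40)
blob(V<80,(355,218,395,236),'handle',65,90)
red=((H<10)|(H>172))&(S>120)
blob(red,(390,195,415,245),'latch arm',10,48); blob(red,(390,195,415,245),'post',66,120)
blob((H>80)&(H<100)&(S>90),(440,195,500,240),'cap',8,25); blob((S<50)&(V>150),(440,195,500,240),'capgrip',35,60)
E
python3 loc2.py | sed '1,/----/d'
```

```text
rack (array([507. , 221.7]), array([346. , 173.7]), 87.73)
plane [2.16017215e-01 2.59644753e-02 4.26377173e+01] 0.2142332532966177
red (array([452.8, 330.6]), array([88.5, 48.6]), 88.81) h 29.0 z 51.1 mean [453.6 330.7  51.1]
yellow (array([450.4, 223.6]), array([89.9, 48.2]), 88.71) h 29.1 z 50.9 mean [449.9 222.7  50.8]
green (array([446.4, 114.5]), array([89.6, 45.4]), 88.53) h 29.3 z 50.8 mean [446.6 113.1  50.9]
blue (array([534.9, 215.6]), array([89.6, 48.4]), 85.43) h 29.0 z 73.5 mean [534.7 214.9  73.4]
purple (array([532.2, 105.5]), array([88.2, 49.2]), 88.53) h 29.2 z 73.6 mean [530.9 105.1  73.3]
mat (array([580.2, -83.3]), array([99.5, 69.6]), 87.97) 508 36.0 [570.7 -89.8  30.2]
handle (array([475. , -92.3]), array([65.7, 10.9]), 88.5) 104 81.0 [474.8 -93.5  77.2]
latch arm (array([ 489.4, -172.8]), array([ 27.5, 101.8]), 82.74) 206 45.0 [ 496.2 -175.3   33.8]
post (array([ 443.7, -175.1]), array([14.4, 14.3]), 78.99) 34 91.0 [ 443.2 -173.9   85.9]
cap (array([ 495.7, -377.5]), array([ 66., 108.]), 13.04) 678 23.0 [ 495.9 -371.4   14.9]
capgrip (array([ 495.2, -376.1]), array([16.8, 45.2]), 12.71) 97 51.0 [ 494.8 -374.5   45.1]
```

```bash
cat >> h.py <<'E'
def go(x,y,z,yaw=None):
    """shift (cm, tool axes) and spin to bring the TCP to x,y,z with tool y at world angle yaw"""
    s=ctrl.read_state(); M=R.from_rotvec(s['tcp_rot']).as_matrix()
    a=np.arctan2(M[1,1],M[0,1]); sp=0 if yaw is None else -((yaw-a+np.pi)%(2*np.pi)-np.pi)
    l=M.T@(np.array([x,y,z])-s['ee_pos'])/10
    print('lin',l.round(2),'spin',round(sp,3),'| at',s['ee_pos'].round(1),'yaw',round(a,3),'t',round(s['clock'],2),'open',round(s['opening'],1),'F',s['wrist_force'].round(1))
E
python3 -c "
from h import *
print(ctrl.tip_reach); go(449.5,114,404,-.022)"
```

```text
173.4
lin [ 45.63 -46.72   0.08] spin -1.121 | at [ 228.1 -500.4  404.1] yaw -1.143 t 0.1 open 85.2 F [-0.7 -0.5 -1. ]
```

send_rows --jaw '[-0.45,-0.45,-0.45,-0.45,-0.45]' --pt "0 0 0" --pt "0 0 0" --pt "0 0 0" --pt "0 0 0" --pt "0 0 0" --spin '[-0.14,-0.28,-0.42,-0.56,-0.56]'

```text
clock: 0.6
ee_pos: [228.2, -500.4, 404.3]
tcp_rot: [-2.764, -1.492, -0.0]
wrist_force: [-0.5, 0.1, 0.0]
opening: 61.8
finger_force: 0.0
```

send_rows --jaw '[-0.45,-0.45,-0.45,-0.45,-0.45]' --pt "0 0 0" --pt "0 0 0" --pt "0 0 0" --pt "0 0 0" --pt "0 0 0" --spin '[-0.14,-0.28,-0.42,-0.56,-0.56]'

```text
clock: 1.1
ee_pos: [228.2, -500.4, 404.5]
tcp_rot: [-2.249, -2.193, -0.0]
wrist_force: [0.1, 0.0, -0.7]
opening: 61.9
finger_force: 0.0
```

```bash
python3 -c "
from h import *
print(ctrl.tip_reach); go(449.5,114,404,-.022)"
```

```text
173.4
lin [61.97 20.6   0.07] spin -0.003 | at [ 228.2 -500.4  404.5] yaw -0.025 t 1.1 open 61.9 F [ 0.1  0.  -0.7]
```

send_rows --jaw '[-0.45,-0.45,-0.45,-0.45,-0.45]' --pt "4.7 1.6 0" --pt "9.4 3.2 0" --pt "14.1 4.8 0" --pt "18.8 6.4 0" --pt "23.5 8.0 0" --spin '[0,0,0,0,0]'

```text
clock: 1.6
ee_pos: [313.6, -265.5, 404.7]
tcp_rot: [2.256, 2.186, 0.0]
wrist_force: [1.3, -0.1, -0.2]
opening: 62.0
finger_force: 0.0
```

send_rows --jaw '[-0.45,-0.45,-0.45,-0.45,-0.45]' --pt "4.7 1.6 0" --pt "9.4 3.2 0" --pt "14.1 4.8 0" --pt "18.8 6.4 0" --pt "23.5 8.0 0" --spin '[0,0,0,0,0]'

```text
clock: 2.1
ee_pos: [399.0, -32.2, 405.0]
tcp_rot: [2.255, 2.186, 0.001]
wrist_force: [0.9, -0.3, 0.9]
opening: 61.9
finger_force: 0.0
```

send_rows --jaw '[-0.45,-0.45,-0.45,-0.45,-0.45]' --pt "4.7 1.5 0" --pt "9.4 3.0 0" --pt "14.9 4.6 0" --pt "14.9 4.6 0" --pt "14.9 4.6 0" --spin '[0,0,0,0,0]'

```text
clock: 2.6
ee_pos: [448.4, 115.1, 404.3]
tcp_rot: [-2.249, -2.193, 0.001]
wrist_force: [-0.1, -0.1, -0.5]
opening: 62.2
finger_force: 0.0
```

Run:
```python
from h import *
go(449.5,114,404,-.022)
im,d,p=cam('wrist'); save('w1',im); np.savez('w1.npz',im=im,d=d,**p)
c,r=rays(p,[[320,200]]); print(c,r)
```

```text
lin [-0.11  0.11  0.03] spin -0.003 | at [448.4 115.1 404.3] yaw -0.025 t 2.6 open 62.2 F [-0.1 -0.1 -0.5]
[450.14407085 200.73828653 374.27462907] [[-0.00543868 -0.33240598 -0.94314476]]
```

View pics/w1.png

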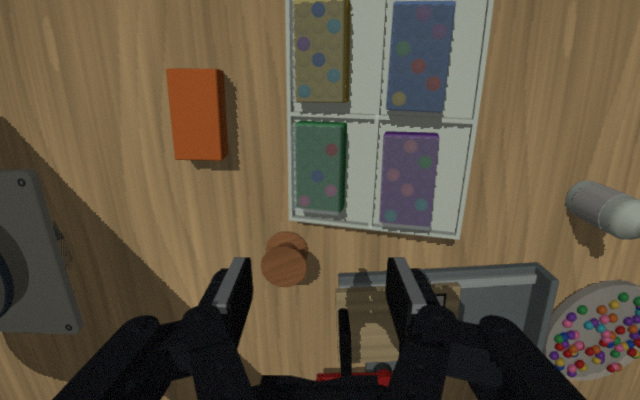

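Wrist view: green is at (320,168), purple (410,180), yellow (321,50), blue (420,55), and the orange look-alike is outside the rack at (197,114). Next I'll measure the cases from the wrist depth.

```bash
cat > wl.py <<'E'
from h import *
def cases(P,boxes):
    for n,(a,b,c,e) in boxes.items():
        Q=P[b:e,a:c].reshape(-1,3); x,y,z=Q.T
        fl=36+np.tan(.26)*((x-507)*np.cos(.025)-(y-221.7)*np.sin(.025)); h=(z-fl)*np.cos(.26)
        k=(h>25)&(h<36)&np.isfinite(h)
        mk=np.zeros((e-b,c-a),np.uint8); mk.ravel()[k]=1; mk=cv2.morphologyEx(mk,cv2.MORPH_OPEN,np.ones((5,5)))
        _,lab,st,_=cv2.connectedComponentsWithStats(mk); k=lab.ravel()==1+st[1:,4].argmax()
        r=cv2.minAreaRect(Q[k,:2].astype(np.float32)); print(n,np.round(r[0],1),np.round(r[1],1),round(r[2],2),'mean',Q[k].mean(0).round(1),'h',np.median(h[k]).round(1))
if __name__=='__main__':
    z=np.load('w1.npz'); P=cloud(z,z['d'])
    cases(P,{'green':(280,112,352,222),'purple':(366,125,450,235),'yellow':(285,0,356,108),'blue':(375,0,460,118)})
E
python3 wl.py
```

```text
green [444.5 116.8] [88.9 48.3] 88.13 mean [444.8 118.9  52.1] h 31.0
purple [529.3 108. ] [88.6 48.4] 89.17 mean [528.9 110.2  74.5] h 30.9
yellow [448.7 224.6] [86.3 48.3] 88.62 mean [449.  225.6  52.2] h 30.6
blue [532.9 217.1] [88.  48.2] 87.35 mean [533.1 219.   74.7] h 30.7
```

send_rows --jaw '[-0.45,-0.45,-0.45,-0.45,-0.45]' --pt "0 -0.1 4.8" --pt "0 -0.1 9.6" --pt "0 -0.1 14.4" --pt "0 -0.1 18.5" --pt "0 -0.1 18.5" --spin '[0,0,0,0,0]'

```text
clock: 3.15
ee_pos: [445.4, 111.9, 216.1]
tcp_rot: [-2.249, -2.186, 0.01]
wrist_force: [-0.0, -0.0, -0.3]
opening: 62.2
finger_force: 0.0
```

send_rows --jaw '[-0.45,-0.45,-0.45]' --pt "0 0 0.7" --pt "0 0 1.3" --pt "0 0 1.3" --spin '[0,0,0]'

```text
clock: 3.45
ee_pos: [447.8, 113.4, 207.7]
tcp_rot: [2.247, 2.194, 0.002]
wrist_force: [0.3, 0.3, 0.0]
opening: 61.7
finger_force: 0.0
```

send_rows --jaw '[0.2,0.2,0.2,0.2,0.2]' --pt "0 0 0" --pt "0 0 0" --pt "0 0 0" --pt "0 0 0" --pt "0 0 0" --spin '[0,0,0,0,0]'

```text
clock: 3.95
ee_pos: [447.4, 113.7, 208.4]
tcp_rot: [2.246, 2.194, 0.002]
wrist_force: [-4.4, -1.9, 12.6]
opening: 50.3
finger_force: 59.5
```

send_rows --jaw '[0.2,0.2,0.2,0.2,0.2]' --pt "0 0 -2" --pt "0 0 -6" --pt "0 0 -10" --pt "0 0 -14.0" --pt "0 0 -14.0" --spin '[0,0,0,0,0]'

```text
clock: 4.45
ee_pos: [448.1, 113.9, 352.4]
tcp_rot: [2.242, 2.192, 0.011]
wrist_force: [0.5, 0.9, -1.7]
opening: 49.9
finger_force: 61.8
```

Run:
```python
from h import *
go(571,-95,350,-.035)
im,d,p=cam('side'); save('s1',cv2.resize(im[60:320,200:460],None,fx=2.2,fy=2.2)); np.savez('s1.npz',im=im,d=d,**p)
im,d,p=cam('top'); np.savez('t1.npz',im=im,d=d,**p)
im,d,p=cam('wrist'); np.savez('w2.npz',im=im,d=d,**p); save('w2',im)
```

```text
lin [-20.6   12.76   0.34] spin 0.012 | at [448.1 113.9 352.4] yaw -0.023 t 4.45 open 49.9 F [ 0.5  0.9 -1.7]
```

View pics/s1.png

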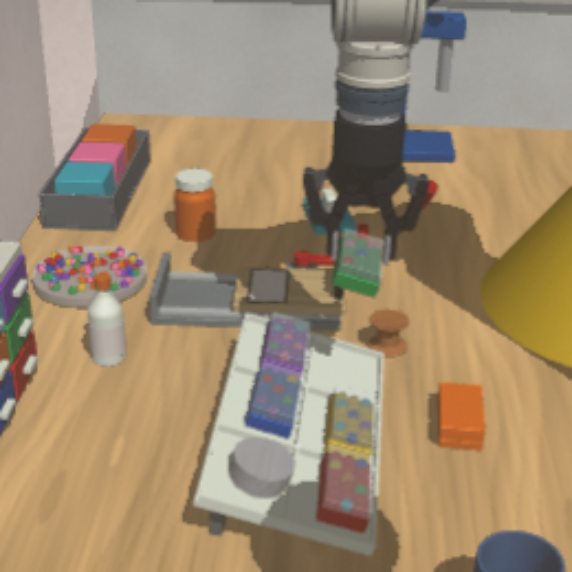

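View pics/w2.png

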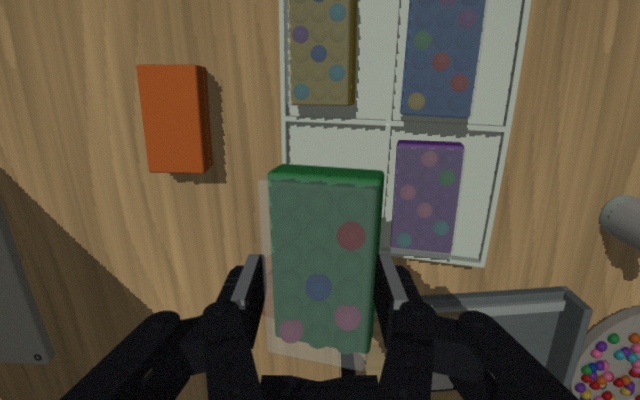

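The green case is held at (325,255) in the wrist view. I'll check its tilt and its position in the grip.

```bash
cat > held.py <<'E'
from h import *
def held(f):
    z=np.load(f); P=cloud(z,z['d']); Q=P[160:370,255:395].reshape(-1,3)
    zt=np.nanpercentile(Q[:,2],[50]); k=(abs(Q[:,2]-zt)<12); Q=Q[k]
    for _ in range(5):
        c=Q.mean(0); co=np.linalg.lstsq(np.c_[Q[:,:2]-c[:2],np.ones(len(Q))],Q[:,2],rcond=None)[0]
        r=Q[:,2]-np.c_[Q[:,:2]-c[:2],np.ones(len(Q))]@co; Q2=Q[abs(r)<2.5]; 
        if len(Q2)==len(Q): break
        Q=Q2
    r=cv2.minAreaRect(Q[:,:2].astype(np.float32)); print('slopes x,y',co[:2].round(3),'z',co[2].round(1),'rect',np.round(r[0],1),np.round(r[1],1),round(r[2],2),'mean',c.round(1))
if __name__=='__main__':
    held('w2.npz')
    for n in('t1',): 
        z=np.load(n+'.npz'); P=cloud(z,z['d']); print(np.nanmax(P[...,2]))
E
python3 held.py
python3 - <<'E'
import sys; sys.path.insert(0,'.')
E
python3 - <<'E'
from h import *
# mat by dark outline contour, ray onto z=30 (top image); carriage sides for yaw
z=np.load('top0.npz'); im=z['im']; g=cv2.cvtColor(im,cv2.COLOR_RGB2HSV)
m=((g[...,1]<45)&(g[...,2]>120)).astype(np.uint8); m[:183]=0;m[204:]=0;m[:,:352]=0;m[:,391:]=0
c=max(cv2.findContours(m,0,cv2.CHAIN_APPROX_NONE)[0],key=cv2.contourArea)
r=cv2.minAreaRect(plane(z,c[:,0],30)[:,:2].astype(np.float32)); print('mat',r)
E
```

```text
slopes x,y [ 0.252 -0.013] z 191.3 rect [448.4 117. ] [89.3 58.3] 87.56 mean [445.1 120.8 191.3]
685.2557039519186
mat ((570.5507202148438, -90.41529846191406), (49.94826889038086, 89.52973937988281), 1.8479477167129517)
```

send_rows --jaw '[0.2,0.2,0.2,0.2,0.2]' --pt "-4 1.5 -1" --pt "-8 3.0 -2" --pt "-12 4.6 -3" --pt "-16 6.2 -4" --pt "-20 7.8 -5" --spin '[0,0,0,0,0]'

```text
clock: 5.1
ee_pos: [520.9, -89.7, 395.5]
tcp_rot: [-2.245, -2.194, 0.002]
wrist_force: [0.8, 1.5, -1.0]
opening: 50.1
finger_force: 61.8
```

send_rows --jaw '[0.2,0.2,0.2,0.2,0.2]' --pt "-4 1.5 0" --pt "-8 3.0 0" --pt "-11 4.1 0" --pt "-11 4.1 0" --pt "-11 4.1 0" --spin '[0,0,0,0,0]'

```text
clock: 5.6
ee_pos: [559.2, -199.6, 394.6]
tcp_rot: [-2.246, -2.192, 0.001]
wrist_force: [0.1, 1.1, -1.9]
opening: 49.8
finger_force: 61.8
```

Run:
```python
from h import *
go(571,-92,300,0)
im,d,p=cam('wrist'); np.savez('w3.npz',im=im,d=d,**p); save('w3',im)
```

```text
lin [10.77  0.95  9.48] spin -0.024 | at [ 559.2 -199.6  394.6] yaw -0.024 t 5.6 open 49.8 F [ 0.1  1.1 -1.9]
```

View pics/w3.png

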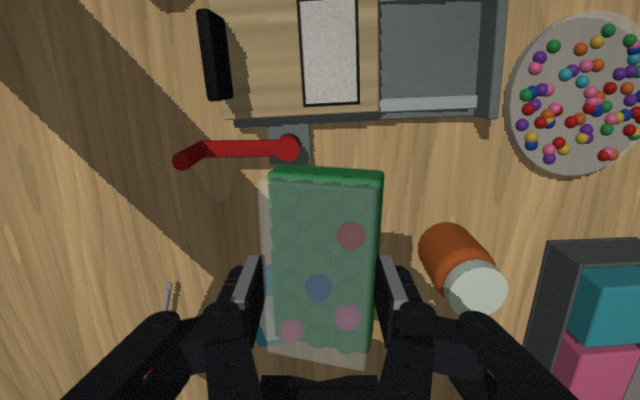

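Wrist view: the mat is at (330,50) with its top edge cut off. The latch post is at (183,158), the hinge at (288,148), and the push plate at (214,55). I'll measure these with rays.

Run:
```python
from h import *
z=np.load('w3.npz'); im=z['im']; g=cv2.cvtColor(im,cv2.COLOR_RGB2HSV)
m=((g[...,1]<40)&(g[...,2]>110)).astype(np.uint8); m[:,:296]=0;m[:,364:]=0;m[115:]=0
L=[];Rr=[];B=[]
for v in range(5,95,5):
    u=np.where(m[v])[0]; L.append([u.min()-.5,v]);Rr.append([u.max()+.5,v])
for u in range(310,352,4): B.append([u,np.where(m[:,u])[0].max()+.5])
for n,q in(('L',L),('R',Rr)):
    Q=plane(z,q,30); k=np.polyfit(Q[:,1],Q[:,0],1); print(n,'x at y=-90:',np.polyval(k,-90).round(1),'yaw',-k[0].round(4), 'res',np.std(Q[:,0]-np.polyval(k,Q[:,1])).round(2))
Q=plane(z,B,30);k=np.polyfit(Q[:,0],Q[:,1],1); print('B y at x=571',np.polyval(k,571).round(1),'yaw',k[0].round(4))
P=cloud(z,z['d'])
V=g[...,2]; mk=(V<60); mk[110:]=0; mk[:,:195]=0; mk[:,240:]=0; mk&=P[...,2]>65
print('plate',cv2.minAreaRect(P[mk][:,:2].astype(np.float32)),np.nanmax(P[mk][:,2]))
red=((g[...,0]<10)|(g[...,0]>172))&(g[...,1]>120); red[:120]=0;red[180:]=0;red[:,320:]=0
zz=P[...,2]; 
for lo,hi in((10,50),(60,100)):
    q=P[red&(zz>lo)&(zz<hi)]; print(lo,cv2.minAreaRect(q[:,:2].astype(np.float32)),q[:,2].max())
```

```text
L x at y=-90: 545.6 yaw 0.0265 res 0.25
R x at y=-90: 593.8 yaw 0.0259 res 0.27
B y at x=571 -133.1 yaw 0.0314
plate ((473.4903869628906, -91.95335388183594), (12.362797737121582, 68.57164001464844), 1.1197065114974976) 81.3526577387862
10 ((489.0413513183594, -173.02120971679688), (28.079631805419922, 99.65357208251953), 83.2867431640625) 49.91777883544154
60 ((443.2794494628906, -174.2226104736328), (15.302044868469238, 15.114215850830078), 80.2068862915039) 89.19600805113316
```

send_rows --jaw '[0.2,0.2,0.2,0.2,0.2]' --pt "4 0.4 0" --pt "8 0.8 2" --pt "10.75 0.85 6" --pt "10.75 0.85 10" --pt "10.75 0.85 12" --spin '[-0.02,-0.04,-0.051,-0.051,-0.051]'

```text
clock: 6.15
ee_pos: [568.6, -88.8, 273.7]
tcp_rot: [-2.183, -2.254, 0.003]
wrist_force: [-1.2, -0.7, -1.3]
opening: 50.0
finger_force: 61.7
```

send_rows --jaw '[0.2,0.2,0.2,0.2]' --pt "0 0 2" --pt "0 0 4.0" --pt "0 0 4.4" --pt "0 0 4.4" --spin '[0,0,0,0]'

```text
clock: 6.55
ee_pos: [569.7, -90.7, 232.5]
tcp_rot: [-2.188, -2.253, 0.001]
wrist_force: [-0.2, -0.2, -1.8]
opening: 50.0
finger_force: 61.7
```

Run:
```python
from h import *
go(570.3,-92.3,225,.027)
im,d,p=cam('wrist'); np.savez('w4.npz',im=im,d=d,**p)
from held import held
held('w4.npz')
```

```text
lin [-0.16  0.05  0.75] spin 0.002 | at [569.7 -90.7 232.5] yaw 0.029 t 6.55 open 50.0 F [-0.2 -0.2 -1.8]
slopes x,y [0.248 0.   ] z 75.9 rect [570.1 -87.5] [58.3 89.3] 1.63 mean [566.6 -83.7  75.9]
```

send_rows --jaw '[0.2,0.2,0.2,0.2]' --pt "-0.2 0.05 0.4" --pt "-0.2 0.05 0.7" --pt "-0.2 0.05 0.9" --pt "-0.2 0.05 0.9" --spin '[0,0,0,0]'

```text
clock: 7.0
ee_pos: [570.6, -93.7, 223.6]
tcp_rot: [-2.19, -2.252, 0.0]
wrist_force: [0.5, -0.0, -1.5]
opening: 50.1
finger_force: 61.8
```

send_rows --jaw '[0.2,0.2,0.2]' --pt "0 0 0.2" --pt "0 0 0.4" --pt "0 0 0.4" --spin '[0,0,0]'

```text
clock: 7.3
ee_pos: [571.4, -93.7, 222.1]
tcp_rot: [2.187, 2.25, 0.004]
wrist_force: [-1.9, 2.3, 17.8]
opening: 50.4
finger_force: 63.2
```

send_rows --jaw '[-0.45,-0.45,-0.45,-0.45,-0.45]' --pt "0 0 0" --pt "0 0 0" --pt "0 0 0" --pt "0 0 0.8" --pt "0 0 1.4" --spin '[0,0,0,0,0]'

```text
clock: 7.8
ee_pos: [570.7, -93.7, 204.8]
tcp_rot: [-2.19, -2.252, 0.0]
wrist_force: [0.6, -0.2, 0.5]
opening: 61.7
finger_force: 0.7
```

Run:
```python
from h import *
go(570.3,-92.3,210,.027)
im,d,p=cam('wrist'); np.savez('w5.npz',im=im,d=d,**p); save('w5',im)
from held import held
held('w5.npz')
```

```text
lin [ 0.14 -0.04 -0.52] spin 0.001 | at [570.7 -93.7 204.8] yaw 0.028 t 7.8 open 61.7 F [ 0.6 -0.2  0.5]
slopes x,y [ 0.002 -0.001] z 60.6 rect [576.3 -86.8] [49.7 82.1] 1.87 mean [575.3 -82.   60.6]
```

send_rows --jaw '[0.2,0.2,0.2,0.2]' --pt "0 0 0" --pt "0 0 0" --pt "0.1 -0.04 -0.2" --pt "0.1 -0.04 -0.1" --spin '[0,0,0,0]'

```text
clock: 8.25
ee_pos: [570.2, -92.6, 206.8]
tcp_rot: [-2.19, -2.252, 0.0]
wrist_force: [0.2, 0.3, -2.0]
opening: 49.1
finger_force: 62.5
```

send_rows --jaw '[-0.45,-0.45,-0.45,-0.45,-0.45]' --pt "0 0 0" --pt "0 0 0" --pt "0 0 -5" --pt "0 0 -10" --pt "0 0 -15" --spin '[0,0,0,0,0]'

```text
clock: 8.75
ee_pos: [570.0, -92.6, 358.5]
tcp_rot: [-2.19, -2.252, 0.0]
wrist_force: [1.3, -0.3, 0.0]
opening: 61.9
finger_force: 0.0
```

Run:
```python
from h import *
go(534,107,234,-.02)
im,d,p=cam('top'); P=cloud(p,d); np.savez('t2.npz',im=im,d=d,**p)
go(534,107,234,-.02)
```

```text
lin [20.05 -3.03 12.46] spin 0.048 | at [570.  -92.6 358.5] yaw 0.028 t 8.75 open 61.9 F [ 1.3 -0.3  0. ]
lin [20.12 -3.24 13.22] spin 0.048 | at [570.7 -92.8 367.2] yaw 0.028 t 8.8 open 61.5 F [ 0.3 -0.7  5.8]
```

send_rows --jaw '[-0.45,-0.45,-0.45,-0.45,-0.45]' --pt "4.6 -0.8 0" --pt "9.2 -1.6 0" --pt "13.8 -2.4 0" --pt "18 -3 2" --pt "20 -3.2 5" --spin '[0.02,0.048,0.048,0.048,0.048]'

```text
clock: 9.3
ee_pos: [532.1, 109.2, 307.9]
tcp_rot: [2.239, 2.2, 0.005]
wrist_force: [0.3, -1.0, -0.4]
opening: 62.1
finger_force: 0.0
```

send_rows --jaw '[-0.45,-0.45]' --pt "0 0 1" --pt "0 0 1" --spin '[0,0]'

```text
clock: 9.5
ee_pos: [532.4, 106.5, 295.5]
tcp_rot: [-2.241, -2.199, 0.003]
wrist_force: [-0.1, 0.1, 0.1]
opening: 62.1
finger_force: 0.0
```

Run:
```python
from h import *
go(532.5,106.7,227,-.02)
im,d,p=cam('wrist'); np.savez('w6.npz',im=im,d=d,**p); save('w6',im)
go(532.5,106.7,227,-.02)
```

```text
lin [0.03 0.03 6.85] spin 0.001 | at [532.4 106.5 295.5] yaw -0.019 t 9.5 open 62.1 F [-0.1  0.1  0.1]
lin [ 0.08 -0.04  6.97] spin -0.0 | at [532.9 105.9 296.7] yaw -0.02 t 9.55 open 61.9 F [0.5 0.7 0.8]
```

send_rows --jaw '[-0.45,-0.45,-0.45,-0.45]' --pt "0 0 3" --pt "0 0 5.5" --pt "0 0 6.9" --pt "0 0 6.9" --spin '[0,0,0,0]'

```text
clock: 9.95
ee_pos: [533.0, 105.0, 227.1]
tcp_rot: [-2.245, -2.196, 0.002]
wrist_force: [-0.4, -0.2, 0.4]
opening: 62.0
finger_force: 0.0
```

send_rows --jaw '[0.2,0.2,0.2,0.2,0.2]' --pt "0 0 0" --pt "0 0 0" --pt "0 0 0" --pt "0 0 0" --pt "0 0 -1" --spin '[0,0,0,0,0]'

```text
clock: 10.45
ee_pos: [532.7, 106.2, 237.9]
tcp_rot: [-2.244, -2.199, 0.001]
wrist_force: [-0.4, -0.5, -0.8]
opening: 50.9
finger_force: 60.9
```

send_rows --jaw '[0.2,0.2,0.2,0.2]' --pt "0 0 -4" --pt "0 0 -8" --pt "0 0 -11" --pt "0 0 -11" --spin '[0,0,0,0]'

```text
clock: 10.85
ee_pos: [533.3, 106.4, 352.9]
tcp_rot: [2.24, 2.196, 0.009]
wrist_force: [0.2, 0.9, -1.0]
opening: 50.9
finger_force: 61.0
```

Run:
```python
from h import *
from held import held
go(570.3,-92.3,300,.027)
im,d,p=cam('wrist'); np.savez('w7.npz',im=im,d=d,**p); held('w7.npz')
```

```text
lin [-19.8    4.05   5.3 ] spin -0.047 | at [533.3 106.4 352.9] yaw -0.02 t 10.85 open 50.9 F [ 0.2  0.9 -1. ]
slopes x,y [ 0.256 -0.012] z 198.1 rect [535.1 108.9] [89.2 57.2] 89.0 mean [530.9 112.8 198.1]
```

send_rows --jaw '[0.2,0.2,0.2,0.2,0.2]' --pt "-4.5 0.9 0" --pt "-9 1.8 0" --pt "-13.5 2.7 0" --pt "-18 3.7 2" --pt "-19.8 4.05 4" --spin '[-0.02,-0.047,-0.047,-0.047,-0.047]'

```text
clock: 11.4
ee_pos: [569.6, -95.9, 306.4]
tcp_rot: [2.194, 2.248, -0.001]
wrist_force: [0.3, 0.6, -1.3]
opening: 50.4
finger_force: 61.0
```

send_rows --jaw '[0.2,0.2,0.2,0.2,0.2]' --pt "0 0 3" --pt "0 0 4.5" --pt "0 0 5.5" --pt "0 0 5.5" --pt "0 0 5.5" --spin '[0,0,0,0,0]'

```text
clock: 11.9
ee_pos: [569.2, -92.2, 252.6]
tcp_rot: [-2.191, -2.251, 0.0]
wrist_force: [0.6, -0.8, -1.0]
opening: 50.7
finger_force: 61.0
```

Run:
```python
from h import *
from held import held
go(570.3,-92.3,250,.027)
im,d,p=cam('wrist'); np.savez('w8.npz',im=im,d=d,**p); held('w8.npz')
```

```text
lin [-0.01  0.11  0.26] spin 0.0 | at [569.2 -92.2 252.6] yaw 0.027 t 11.9 open 50.7 F [ 0.6 -0.8 -1. ]
slopes x,y [ 0.247 -0.   ] z 97.9 rect [570.1 -89.8] [57.7 89.5] 2.17 mean [565.5 -86.1  97.9]
```

send_rows --jaw '[0.2,0.2,0.2]' --pt "0 0.1 0.3" --pt "0 0.1 0.6" --pt "0 0.1 0.6" --spin '[0,0,0]'

```text
clock: 12.25
ee_pos: [571.2, -92.2, 250.0]
tcp_rot: [2.187, 2.248, 0.006]
wrist_force: [-0.3, 3.2, 23.3]
opening: 50.4
finger_force: 62.6
```

send_rows --jaw '[-0.45,-0.45,-0.45,-0.45,-0.45]' --pt "0 0 0" --pt "0 0 0" --pt "0 0 0" --pt "0 0 0.5" --pt "0 0 0.9" --spin '[0,0,0,0,0]'

```text
clock: 12.75
ee_pos: [570.2, -92.4, 237.0]
tcp_rot: [-2.191, -2.251, 0.0]
wrist_force: [1.6, -0.5, 0.7]
opening: 62.0
finger_force: 0.5
```

Run:
```python
from h import *
from held import held
go(570.3,-92.3,237,.027)
im,d,p=cam('wrist'); np.savez('w9.npz',im=im,d=d,**p); held('w9.npz')
```

```text
lin [0.01 0.01 0.  ] spin -0.0 | at [570.2 -92.4 237. ] yaw 0.027 t 12.75 open 62.0 F [ 1.6 -0.5  0.7]
slopes x,y [ 0.002 -0.001] z 90.6 rect [576.  -86.9] [49.9 83.4] 1.81 mean [575.1 -82.1  90.6]
```

send_rows --jaw '[0.2,0.2,0.2,0.2]' --pt "0 0 0" --pt "0 0 0" --pt "0 0 0" --pt "0 0 0" --spin '[0,0,0,0]'

```text
clock: 13.2
ee_pos: [570.1, -92.4, 237.5]
tcp_rot: [-2.191, -2.251, 0.0]
wrist_force: [-0.7, 0.9, -0.7]
opening: 49.0
finger_force: 62.2
```

send_rows --jaw '[-0.45,-0.45,-0.45,-0.45,-0.45]' --pt "0 0 0" --pt "0 0 0" --pt "0 0 -4" --pt "0 0 -8" --pt "0 0 -10" --spin '[0,0,0,0,0]'

```text
clock: 13.7
ee_pos: [570.5, -92.5, 341.1]
tcp_rot: [2.189, 2.249, 0.003]
wrist_force: [0.3, 0.6, 0.4]
opening: 61.8
finger_force: 0.0
```

send_rows --jaw '[-0.45,-0.45,-0.45,-0.45,-0.45]' --pt "4.5 -1.6 0" --pt "9 -3.2 0" --pt "13.5 -4.7 0" --pt "18 -6.2 0" --pt "22 -7.7 0" --spin '[0.02,0.05,0.05,0.05,0.05]'

```text
clock: 14.2
ee_pos: [486.3, 127.1, 337.9]
tcp_rot: [2.247, 2.196, 0.001]
wrist_force: [0.5, -0.5, 0.4]
opening: 61.7
finger_force: 0.0
```

Run:
```python
from h import *
go(451.5,224,260,-.023)
im,d,p=cam('wrist'); np.savez('w10.npz',im=im,d=d,**p); save('w10',im)
go(451.5,224,260,-.023)
```

```text
lin [ 9.6  -3.7   7.79] spin 0.0 | at [486.3 127.1 337.9] yaw -0.023 t 14.2 open 61.7 F [ 0.5 -0.5  0.4]
lin [ 9.21 -3.42  7.83] spin 0.003 | at [483.9 131.1 338.1] yaw -0.02 t 14.25 open 62.3 F [-4.7  4.  -0.4]
```

View pics/w10.png

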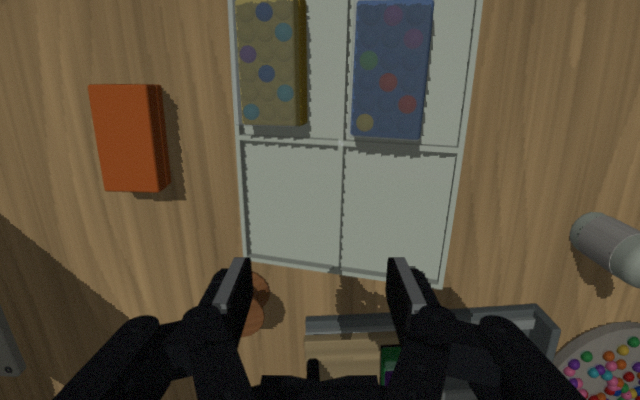

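Yellow (270,62) and blue (390,68) haven't moved, and the right-hand compartments are empty. Continuing.

send_rows --jaw '[-0.45,-0.45,-0.45,-0.45,-0.45]' --pt "4.5 -1.8 1" --pt "9.2 -3.6 3" --pt "9.5 -3.65 6" --pt "9.5 -3.65 8" --pt "9.5 -3.65 8" --spin '[0,0,0,0,0]'

```text
clock: 14.75
ee_pos: [452.0, 221.5, 255.6]
tcp_rot: [-2.244, -2.196, 0.006]
wrist_force: [-0.5, 0.4, 0.5]
opening: 61.7
finger_force: 0.0
```

Run:
```python
from h import *
from wl import cases
go(451.5,224,204,-.023)
im,d,p=cam('wrist'); np.savez('w11.npz',im=im,d=d,**p); save('w11',im)
P=cloud(p,d); z=P[...,2]; x=P[...,0]; y=P[...,1]
fl=36+np.tan(.26)*((x-507)-(y-221.7)*.025); h=(z-fl)*.966; k=(h>25)&(h<36)&(abs(x-450)<40)&(abs(y-224)<60)
q=P[k]; print(cv2.minAreaRect(q[:,:2].astype(np.float32)), q[:,1].min(),q[:,1].max())
```

```text
lin [ 0.26 -0.03  5.16] spin 0.001 | at [452.  221.5 255.6] yaw -0.022 t 14.75 open 61.7 F [-0.5  0.4  0.5]
((448.4517822265625, 225.67227172851562), (89.35765075683594, 48.465911865234375), 88.76844787597656) 180.68170817823085 270.7592440979118
```

Yellow measures (448.5, 225.7) by wrist, which agrees with the top view. Descending to grip it.

send_rows --jaw '[-0.45,-0.45,-0.45,-0.45]' --pt "0.2 -0.05 2.5" --pt "0.2 -0.05 4.5" --pt "0.2 -0.05 5.1" --pt "0.2 -0.05 5.1" --spin '[0,0,0,0]'

```text
clock: 15.2
ee_pos: [453.0, 223.0, 207.2]
tcp_rot: [-2.248, -2.195, 0.0]
wrist_force: [0.8, 0.6, 0.9]
opening: 61.9
finger_force: 0.0
```

send_rows --jaw '[0.2,0.2,0.2,0.2,0.2]' --pt "0 0 0" --pt "0 0 0" --pt "0 0 0" --pt "0 0 0" --pt "0 0 -1" --spin '[0,0,0,0,0]'

```text
clock: 15.7
ee_pos: [452.6, 223.1, 217.5]
tcp_rot: [2.247, 2.195, 0.0]
wrist_force: [-0.5, -0.1, -1.1]
opening: 50.0
finger_force: 60.9
```

send_rows --jaw '[0.2,0.2,0.2,0.2,0.2]' --pt "0 0 -4" --pt "0 0 -8" --pt "0 0 -12" --pt "0 0 -14" --pt "0 0 -14" --spin '[0,0,0,0,0]'

```text
clock: 16.2
ee_pos: [452.9, 223.3, 361.3]
tcp_rot: [2.244, 2.193, 0.01]
wrist_force: [0.6, -0.5, -0.9]
opening: 50.2
finger_force: 61.1
```

Run:
```python
from h import *
from held import held
go(570.3,-92.3,330,.027)
im,d,p=cam('wrist'); np.savez('w7.npz',im=im,d=d,**p); held('w7.npz')
```

```text
lin [-31.29  12.44   3.14] spin -0.05 | at [452.9 223.3 361.3] yaw -0.023 t 16.2 open 50.2 F [ 0.6 -0.5 -0.9]
slopes x,y [ 0.257 -0.011] z 205.0 rect [454.9 226.2] [89.4 58.3] 88.5 mean [451.1 230.2 205. ]
```

send_rows --jaw '[0.2,0.2,0.2,0.2,0.2]' --pt "-4.5 1.8 0" --pt "-9 3.6 0" --pt "-13.5 5.4 0" --pt "-18 7.2 0" --pt "-22 8.8 0" --spin '[-0.02,-0.05,-0.05,-0.05,-0.05]'

```text
clock: 16.75
ee_pos: [535.7, -0.9, 355.8]
tcp_rot: [-2.191, -2.25, 0.001]
wrist_force: [0.8, 0.4, -1.2]
opening: 50.3
finger_force: 61.1
```

send_rows --jaw '[0.2,0.2,0.2,0.2,0.2]' --pt "-4.5 1.8 0" --pt "-9.1 3.2 3" --pt "-9.1 3.2 6" --pt "-9.1 3.2 7" --pt "-9.1 3.2 7" --spin '[0,0,0,0,0]'

```text
clock: 17.25
ee_pos: [569.3, -88.5, 284.9]
tcp_rot: [-2.189, -2.248, 0.003]
wrist_force: [-0.3, 0.3, -0.0]
opening: 50.3
finger_force: 61.0
```

Run:
```python
from h import *
from held import held
go(570.3,-92.7,281,.027)
im,d,p=cam('wrist'); np.savez('w8.npz',im=im,d=d,**p); held('w8.npz')
```

```text
lin [-0.42  0.09  0.39] spin -0.0 | at [569.3 -88.5 284.9] yaw 0.027 t 17.25 open 50.3 F [-0.3  0.3 -0. ]
slopes x,y [0.245 0.001] z 128.7 rect [569.3 -85.6] [58.2 89.5] 1.31 mean [565.5 -81.8 128.7]
```

send_rows --jaw '[0.2,0.2,0.2,0.2]' --pt "-0.4 0.1 0.1" --pt "-0.4 0.1 0.4" --pt "-0.4 0.1 0.7" --pt "-0.4 0.1 0.7" --spin '[0,0,0,0]'

```text
clock: 17.7
ee_pos: [571.4, -92.4, 281.9]
tcp_rot: [2.188, 2.249, 0.003]
wrist_force: [-0.7, 1.3, 10.9]
opening: 50.2
finger_force: 62.0
```

send_rows --jaw '[-0.45,-0.45,-0.45,-0.45,-0.45]' --pt "0 0 0" --pt "0 0 0" --pt "0 0 0" --pt "0 0 0.5" --pt "0 0 1.0" --spin '[0,0,0,0,0]'

```text
clock: 18.2
ee_pos: [571.0, -92.8, 269.2]
tcp_rot: [-2.191, -2.251, 0.0]
wrist_force: [-1.1, 0.3, 0.4]
opening: 61.9
finger_force: 0.0
```

Run:
```python
from h import *
from held import held
go(570.3,-92.7,267,.027)
im,d,p=cam('wrist'); np.savez('w9.npz',im=im,d=d,**p); held('w9.npz')
```

```text
lin [ 0.01 -0.07  0.22] spin 0.0 | at [571.  -92.8 269.2] yaw 0.027 t 18.2 open 61.9 F [-1.1  0.3  0.4]
slopes x,y [ 0.001 -0.001] z 120.6 rect [576.8 -87.9] [50.2 85.8] 1.88 mean [575.9 -83.  120.6]
```

send_rows --jaw '[0.2,0.2,0.2,0.2]' --pt "0 -0.07 0.2" --pt "0 -0.07 0.2" --pt "0 -0.07 0.2" --pt "0 -0.07 0.2" --spin '[0,0,0,0]'

```text
clock: 18.65
ee_pos: [570.4, -92.8, 267.7]
tcp_rot: [2.191, 2.251, 0.0]
wrist_force: [1.1, -0.3, 0.8]
opening: 48.8
finger_force: 62.1
```

send_rows --jaw '[-0.45,-0.45,-0.45,-0.45,-0.45]' --pt "0 0 0" --pt "0 0 0" --pt "0 0 -4" --pt "0 0 -8" --pt "0 0 -8" --spin '[0,0,0,0,0]'

```text
clock: 19.15
ee_pos: [571.1, -93.0, 352.8]
tcp_rot: [2.186, 2.246, 0.005]
wrist_force: [0.5, 0.1, 0.3]
opening: 62.1
finger_force: 0.0
```

send_rows --jaw '[-0.45,-0.45,-0.45,-0.45,-0.45]' --pt "4.5 -0.4 0" --pt "9 -0.8 0" --pt "13.5 -1.2 0" --pt "18 -1.6 0" --pt "22 -2 0" --spin '[0.02,0.05,0.07,0.07,0.07]'

```text
clock: 19.65
ee_pos: [543.7, 128.5, 347.2]
tcp_rot: [-2.268, -2.173, 0.0]
wrist_force: [0.8, -0.1, -0.7]
opening: 61.9
finger_force: 0.0
```

```bash
cat > near.py <<'E'
from h import *
import sys
x0,y0=map(float,sys.argv[1:3])
im,d,p=cam('wrist'); np.savez('wn.npz',im=im,d=d,**p); save('wn',im)
P=cloud(p,d); x,y,z=P[...,0],P[...,1],P[...,2]
fl=36+np.tan(.26)*((x-507)-(y-221.7)*.025); h=(z-fl)*.966; k=((h>25)&(h<36)&(abs(x-x0)<38)&(abs(y-y0)<60)).astype(np.uint8)
k=cv2.morphologyEx(k,cv2.MORPH_OPEN,np.ones((5,5)))>0
print(cv2.minAreaRect(P[k][:,:2].astype(np.float32)))
E
python3 -c "
from h import *
go(536,216,270,-.045)"; python3 near.py 533 216
```

```text
lin [ 8.71 -1.15  7.72] spin 0.002 | at [543.7 128.5 347.2] yaw -0.043 t 19.65 open 61.9 F [ 0.8 -0.1 -0.7]
((533.4456787109375, 217.79762268066406), (89.28219604492188, 48.06376647949219), 87.1895751953125)
```

send_rows --jaw '[-0.45,-0.45,-0.45,-0.45,-0.45]' --pt "4.5 -0.6 1" --pt "8.5 -1.1 3" --pt "8.5 -1.1 6" --pt "8.5 -1.1 7.7" --pt "8.5 -1.1 7.7" --spin '[0,0,0,0,0]'

```text
clock: 20.2
ee_pos: [536.2, 212.2, 267.8]
tcp_rot: [-2.266, -2.172, 0.007]
wrist_force: [0.3, -0.5, -0.2]
opening: 62.0
finger_force: 0.0
```

```bash
python3 -c "
from h import *
go(536,216,227,-.047)"
```

```text
lin [ 0.39 -0.01  4.08] spin 0.005 | at [536.2 212.2 267.8] yaw -0.042 t 20.2 open 62.0 F [ 0.3 -0.5 -0.2]
```

send_rows --jaw '[-0.45,-0.45,-0.45,-0.45]' --pt "0.25 0 2" --pt "0.25 0 3.5" --pt "0.25 0 4.1" --pt "0.25 0 4.1" --spin '[0.005,0.005,0.005,0.005]'

```text
clock: 20.6
ee_pos: [537.3, 214.2, 229.7]
tcp_rot: [-2.274, -2.167, 0.001]
wrist_force: [-0.0, -1.1, 0.3]
opening: 62.0
finger_force: 0.0
```

send_rows --jaw '[0.2,0.2,0.2,0.2,0.2]' --pt "0 0 0" --pt "0 0 0" --pt "0 0 0" --pt "0 0 0" --pt "0 0 -1" --spin '[0,0,0,0,0]'

```text
clock: 21.1
ee_pos: [537.0, 214.3, 240.0]
tcp_rot: [-2.274, -2.167, 0.001]
wrist_force: [-0.2, 0.4, -1.2]
opening: 49.9
finger_force: 61.0
```

send_rows --jaw '[0.2,0.2,0.2,0.2,0.2]' --pt "0 0 -4" --pt "0 0 -8" --pt "0 0 -12" --pt "0 0 -14" --pt "0 0 -14" --spin '[0,0,0,0,0]'

```text
clock: 21.6
ee_pos: [537.4, 214.5, 384.2]
tcp_rot: [2.271, 2.165, 0.01]
wrist_force: [1.3, 1.5, -0.8]
opening: 50.2
finger_force: 61.1
```

Run:
```python
from h import *
from held import held
go(570.3,-92.3,370,.027)
im,d,p=cam('wrist'); np.savez('w7.npz',im=im,d=d,**p); held('w7.npz')
```

```text
lin [-30.49   4.75   1.4 ] spin -0.075 | at [537.4 214.5 384.2] yaw -0.048 t 21.6 open 50.2 F [ 1.3  1.5 -0.8]
slopes x,y [ 0.257 -0.011] z 227.8 rect [539.4 218.1] [89.4 58.1] 87.66 mean [535.8 222.  227.8]
```

send_rows --jaw '[0.2,0.2,0.2,0.2,0.2]' --pt "-4.5 0.7 0" --pt "-9 1.4 0" --pt "-13.5 2.1 0" --pt "-18 2.8 0" --pt "-22 3.5 0" --spin '[-0.03,-0.06,-0.075,-0.075,-0.075]'

```text
clock: 22.15
ee_pos: [561.3, -9.0, 378.6]
tcp_rot: [-2.191, -2.25, 0.002]
wrist_force: [-0.0, 0.5, -1.4]
opening: 50.2
finger_force: 61.1
```

send_rows --jaw '[0.2,0.2,0.2,0.2,0.2]' --pt "-4.5 0.6 0" --pt "-8.7 0.7 2" --pt "-8.7 0.7 5" --pt "-8.7 0.7 6.5" --pt "-8.7 0.7 6.5" --spin '[0,0,0,0,0]'

```text
clock: 22.65
ee_pos: [570.3, -94.3, 311.8]
tcp_rot: [-2.19, -2.247, 0.003]
wrist_force: [0.2, 0.8, -0.9]
opening: 49.9
finger_force: 60.7
```

send_rows --jaw '[0.2,0.2]' --pt "0 0 0" --pt "0 0 0" --spin '[0,0]'

```text
clock: 22.85
ee_pos: [571.0, -93.5, 314.9]
tcp_rot: [2.191, 2.252, 0.0]
wrist_force: [-0.2, 0.1, -1.0]
opening: 50.0
finger_force: 60.7
```

Run:
```python
from h import *
from held import held
go(570.3,-93.4,308,.027)
im,d,p=cam('wrist'); np.savez('w8.npz',im=im,d=d,**p); held('w8.npz')
```

```text
lin [ 0.01 -0.07  0.69] spin 0.0 | at [571.  -93.5 314.9] yaw 0.027 t 22.85 open 50.0 F [-0.2  0.1 -1. ]
slopes x,y [0.206 0.005] z 160.0 rect [571.8 -90.1] [58.1 89.7] 1.13 mean [569.1 -85.4 160. ]
```

send_rows --jaw '[0.2,0.2,0.2]' --pt "0 -0.05 0.3" --pt "0 -0.05 0.6" --pt "0 -0.05 0.6" --spin '[0,0,0]'

```text
clock: 23.2
ee_pos: [570.5, -93.5, 310.0]
tcp_rot: [2.189, 2.25, 0.002]
wrist_force: [-0.3, 2.1, 8.0]
opening: 50.0
finger_force: 61.2
```

send_rows --jaw '[-0.45,-0.45,-0.45,-0.45,-0.45]' --pt "0 0 0" --pt "0 0 0" --pt "0 0 0" --pt "0 0 0.5" --pt "0 0 1.0" --spin '[0,0,0,0,0]'

```text
clock: 23.7
ee_pos: [570.4, -93.8, 298.1]
tcp_rot: [-2.191, -2.251, 0.0]
wrist_force: [-0.2, -0.6, -0.7]
opening: 61.8
finger_force: 0.0
```

Run:
```python
from h import *
from held import held
go(570.3,-93.4,297,.027)
im,d,p=cam('wrist'); np.savez('w9.npz',im=im,d=d,**p); held('w9.npz')
```

```text
lin [ 0.04 -0.01  0.11] spin -0.0 | at [570.4 -93.8 298.1] yaw 0.027 t 23.7 open 61.8 F [-0.2 -0.6 -0.7]
slopes x,y [ 0.001 -0.001] z 150.6 rect [575.4 -88.3] [51.6 86. ] 2.03 mean [574.  -82.8 150.6]
```

send_rows --jaw '[0.2,0.2,0.2,0.2]' --pt "0 0 0.1" --pt "0 0 0.1" --pt "0 0 0.1" --pt "0 0 0.1" --spin '[0,0,0,0]'

```text
clock: 24.15
ee_pos: [570.4, -93.8, 297.5]
tcp_rot: [-2.191, -2.251, 0.0]
wrist_force: [-0.3, -0.1, -0.1]
opening: 49.3
finger_force: 62.0
```

send_rows --jaw '[-0.45,-0.45,-0.45,-0.45,-0.45]' --pt "0 0 0" --pt "0 0 0" --pt "0 0 -4" --pt "0 0 -7" --pt "0 0 -7" --spin '[0,0,0,0,0]'

```text
clock: 24.65
ee_pos: [571.0, -93.9, 371.9]
tcp_rot: [2.187, 2.247, 0.005]
wrist_force: [0.3, -1.4, 0.8]
opening: 61.7
finger_force: 0.0
```

send_rows --jaw '[-0.45,-0.45,-0.45,-0.45,-0.45]' --pt "4.5 -1.1 0" --pt "9 -2.2 0" --pt "13.5 -3.3 0" --pt "18 -4.4 0" --pt "22 -5.4 0" --spin '[0.02,0.05,0.05,0.05,0.05]'

```text
clock: 25.15
ee_pos: [509.5, 126.5, 367.3]
tcp_rot: [-2.246, -2.196, 0.0]
wrist_force: [0.6, -0.3, 0.1]
opening: 62.1
finger_force: 0.0
```

send_rows --jaw '[-0.45,-0.45,-0.45,-0.45,-0.45]' --pt "4 -1 0" --pt "8 -2 0" --pt "12 -3 1" --pt "15 -4 3" --pt "15 -4 5" --spin '[0,0,0,0,0]'

```text
clock: 25.65
ee_pos: [472.6, 278.7, 316.8]
tcp_rot: [-2.242, -2.2, -0.001]
wrist_force: [0.0, -0.2, 0.1]
opening: 62.0
finger_force: 0.0
```

```bash
python3 near.py 453 331; python3 -c "
from h import *
go(454,331,260,-.022)"
```

```text
((452.1715087890625, 333.1462097167969), (89.37461853027344, 48.05119705200195), 89.06765747070312)
lin [ 5.36 -1.93  5.34] spin 0.002 | at [472.4 277.1 313.4] yaw -0.02 t 25.7 open 61.9 F [-1.1 -0.8 -2.9]
```

send_rows --jaw '[-0.45,-0.45,-0.45,-0.45,-0.45]' --pt "4 -1.4 1" --pt "5.4 -1.9 3" --pt "5.4 -1.9 5.3" --pt "5.4 -1.9 5.3" --pt "5.4 -1.9 5.3" --spin '[0,0,0,0,0]'

```text
clock: 26.2
ee_pos: [456.5, 329.6, 265.0]
tcp_rot: [-2.247, -2.195, 0.001]
wrist_force: [-0.9, 0.1, -0.9]
opening: 62.1
finger_force: 0.0
```

```bash
python3 -c "
from h import *
go(454,331.5,204,-.02)"
```

```text
lin [ 0.18 -0.25  6.1 ] spin -0.004 | at [456.5 329.6 265. ] yaw -0.024 t 26.2 open 62.1 F [-0.9  0.1 -0.9]
```

send_rows --jaw '[-0.45,-0.45,-0.45,-0.45,-0.45]' --pt "0.2 -0.2 2.5" --pt "0.2 -0.2 4.5" --pt "0.2 -0.2 6" --pt "0.2 -0.2 6" --pt "0.2 -0.2 6" --spin '[0,0,0,0,0]'

```text
clock: 26.7
ee_pos: [454.9, 331.9, 206.0]
tcp_rot: [2.247, 2.195, 0.002]
wrist_force: [-0.3, 0.2, 0.6]
opening: 62.0
finger_force: 0.0
```

send_rows --jaw '[0.2,0.2,0.2,0.2,0.2]' --pt "0 0 0" --pt "0 0 0" --pt "0 0 0" --pt "0 0 0" --pt "0 0 -1" --spin '[0,0,0,0,0]'

```text
clock: 27.2
ee_pos: [454.2, 331.9, 215.5]
tcp_rot: [2.247, 2.195, 0.0]
wrist_force: [0.1, 0.2, -1.6]
opening: 50.5
finger_force: 60.9
```

send_rows --jaw '[0.2,0.2,0.2,0.2,0.2]' --pt "0 0 -4" --pt "0 0 -8" --pt "0 0 -12" --pt "0 0 -16" --pt "0 0 -19" --spin '[0,0,0,0,0]'

```text
clock: 27.7
ee_pos: [453.8, 331.8, 409.0]
tcp_rot: [2.246, 2.195, 0.006]
wrist_force: [0.9, 1.0, -1.0]
opening: 50.5
finger_force: 61.1
```

Run:
```python
from h import *
from held import held
go(570.3,-92.3,400,.027)
im,d,p=cam('wrist'); np.savez('w7.npz',im=im,d=d,**p); held('w7.npz')
go(570.3,-92.3,400,.027)
```

```text
lin [-42.13  12.62   0.86] spin -0.05 | at [453.8 331.8 409. ] yaw -0.023 t 27.7 open 50.5 F [ 0.9  1.  -1. ]
slopes x,y [ 0.249 -0.011] z 253.7 rect [455.3 333.5] [88.8 58. ] 89.19 mean [451.  337.4 253.7]
lin [-42.15  12.59   1.23] spin -0.05 | at [454.1 331.9 413.2] yaw -0.023 t 27.75 open 50.4 F [-0.4 -0.6  2.2]
```

send_rows --jaw '[0.2,0.2,0.2,0.2,0.2]' --pt "-4.5 1.35 0" --pt "-9 2.7 0" --pt "-13.5 4.05 0" --pt "-18 5.4 0" --pt "-22 6.6 0" --spin '[-0.02,-0.05,-0.05,-0.05,-0.05]'

```text
clock: 28.25
ee_pos: [515.1, 108.5, 405.9]
tcp_rot: [2.191, 2.25, 0.002]
wrist_force: [0.9, 0.9, -2.2]
opening: 50.6
finger_force: 61.1
```

send_rows --jaw '[0.2,0.2,0.2,0.2,0.2]' --pt "-4.5 1.2 0" --pt "-9 2.4 0" --pt "-13.5 3.6 0" --pt "-18 4.8 1" --pt "-20.1 5.0 3" --spin '[0,0,0,0,0]'

```text
clock: 28.75
ee_pos: [571.5, -92.6, 376.3]
tcp_rot: [2.191, 2.245, 0.002]
wrist_force: [0.2, 0.5, -1.7]
opening: 50.3
finger_force: 61.1
```

send_rows --jaw '[0.2,0.2,0.2,0.2]' --pt "0 0 2" --pt "0 0 3" --pt "0 0 3" --pt "0 0 3" --spin '[0,0,0,0]'

```text
clock: 29.15
ee_pos: [570.6, -88.4, 345.8]
tcp_rot: [2.19, 2.251, 0.001]
wrist_force: [0.5, 0.5, -1.4]
opening: 50.6
finger_force: 61.1
```

Run:
```python
from h import *
from held import held
go(570.3,-91.5,338,.027)
im,d,p=cam('wrist'); np.savez('w8.npz',im=im,d=d,**p); held('w8.npz')
```

```text
lin [-0.31 -0.04  0.78] spin 0.001 | at [570.6 -88.4 345.8] yaw 0.028 t 29.15 open 50.6 F [ 0.5  0.5 -1.4]
slopes x,y [ 0.247 -0.001] z 190.5 rect [571.9 -87.3] [58.  89.6] 2.89 mean [567.3 -83.2 190.5]
```

send_rows --jaw '[0.2,0.2,0.2,0.2]' --pt "-0.28 -0.04 0.1" --pt "-0.28 -0.04 0.4" --pt "-0.28 -0.04 0.75" --pt "-0.28 -0.04 0.75" --spin '[0,0,0,0]'

```text
clock: 29.6
ee_pos: [570.7, -91.7, 340.6]
tcp_rot: [2.187, 2.248, 0.005]
wrist_force: [-2.1, 2.7, 21.2]
opening: 50.2
finger_force: 62.7
```

send_rows --jaw '[-0.45,-0.45,-0.45,-0.45,-0.45]' --pt "0 0 0" --pt "0 0 0" --pt "0 0 0" --pt "0 0 0.5" --pt "0 0 1.0" --spin '[0,0,0,0,0]'

```text
clock: 30.1
ee_pos: [570.3, -91.8, 326.6]
tcp_rot: [-2.191, -2.251, -0.0]
wrist_force: [1.1, 0.1, 0.4]
opening: 62.1
finger_force: 0.6
```

Run:
```python
from h import *
from held import held
go(570.3,-91.5,327,.027)
im,d,p=cam('wrist'); np.savez('w9.npz',im=im,d=d,**p); held('w9.npz')
```

```text
lin [ 0.03 -0.   -0.04] spin -0.0 | at [570.3 -91.8 326.6] yaw 0.027 t 30.1 open 62.1 F [1.1 0.1 0.4]
slopes x,y [ 0.005 -0.001] z 180.7 rect [576.1 -86.6] [49.9 81.3] 2.16 mean [575.2 -81.9 180.7]
```

send_rows --jaw '[0.2,0.2,0.2,0.2]' --pt "0 0 0" --pt "0 0 0" --pt "0 0 0" --pt "0 0 0" --spin '[0,0,0,0]'

```text
clock: 30.55
ee_pos: [570.1, -91.8, 327.0]
tcp_rot: [-2.191, -2.251, 0.001]
wrist_force: [-0.6, 0.5, -0.6]
opening: 49.1
finger_force: 62.0
```

send_rows --jaw '[-0.45,-0.45,-0.45,-0.45,-0.45]' --pt "0 0 0" --pt "0 0 0" --pt "0 0 -4" --pt "0 0 -7" --pt "0 0 -7" --spin '[0,0,0,0,0]'

```text
clock: 31.05
ee_pos: [570.6, -91.9, 401.5]
tcp_rot: [2.187, 2.247, 0.005]
wrist_force: [0.8, 1.1, 0.2]
opening: 61.9
finger_force: 0.0
```

send_rows --jaw '[-0.45,-0.45,-0.45,-0.45,-0.45]' --pt "-4 -1 0" --pt "-8 -2 0" --pt "-12 -3 0" --pt "-16 -4 0" --pt "-20 -5 0" --spin '[-0.05,-0.1,-0.15,-0.198,-0.198]'

```text
clock: 31.55
ee_pos: [525.1, -294.5, 396.7]
tcp_rot: [-1.956, -2.458, -0.0]
wrist_force: [0.5, 0.2, 0.3]
opening: 62.0
finger_force: 0.0
```

```bash
cat > capf.py <<'E'
from h import *
im,d,p=cam('top'); np.savez('tc.npz',im=im,d=d,**p); save('tc',im)
P=cloud(p,d); g=cv2.cvtColor(im,cv2.COLOR_RGB2HSV); H,S,V=g[...,0],g[...,1],g[...,2]; z=P[...,2]
roi=(P[...,0]>380)&(P[...,0]<640)&(P[...,1]<-230)&(P[...,1]>-520)
for n,m in(('cap',(H>80)&(H<100)&(S>90)&(z>8)&(z<25)),('grip',(S<60)&(V>140)&(z>35)&(z<60))):
    k=(m&roi).astype(np.uint8); _,l,st,_=cv2.connectedComponentsWithStats(k); k=l==1+st[1:,4].argmax()
    print(n,cv2.minAreaRect(P[k][:,:2].astype(np.float32)),np.median(P[k],0).round(1),k.sum())
k=(z>172)&(z<192)&(abs(P[...,0]-570)<50)&(abs(P[...,1]+90)<70)
print('col',cv2.minAreaRect(P[k][:,:2].astype(np.float32)) if k.sum()>9 else k.sum())
E
python3 capf.py; python3 -c "
from h import *
im,d,p=cam('side'); save('s2',cv2.resize(im[60:320,200:460],None,fx=2.2,fy=2.2))
go(495.5,-376.5,230,.225)"
```

```text
cap ((491.7312927246094, -360.4889831542969), (64.40596008300781, 74.21062469482422), 13.58839225769043) [ 492.7 -351.6   14.9] 437
lin [-7.08 -4.55 16.61] spin -0.004 | at [ 524.6 -297.3  396. ] yaw 0.221 t 31.65 open 61.7 F [-0.9 -0.8 -0.1]Traceback (most recent call last):
  File "capf.py", line 6, in <module>
    k=(m&roi).astype(np.uint8); _,l,st,_=cv2.connectedComponentsWithStats(k); k=l==1+st[1:,4].argmax()
                                                                                     ~~~~~~~~~~~~~~~^^
ValueError: attempt to get argmax of an empty sequence
```

View pics/s2.png

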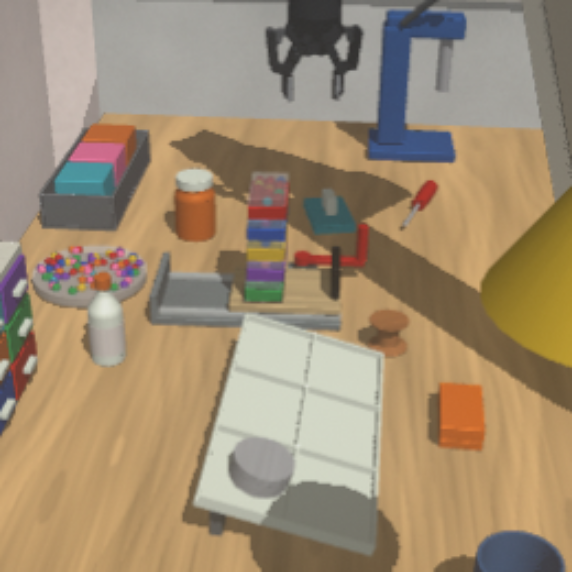

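The column of five stands neatly at (265,240) and the tin is still in the rack. The arm hides part of the cap from the top camera, so I'll locate it with the side camera.

```bash
cat > capside.py <<'E'
from h import *
im,d,p=cam('side'); P=cloud(p,d); g=cv2.cvtColor(im,cv2.COLOR_RGB2HSV); H,S,V=g[...,0],g[...,1],g[...,2]; z=P[...,2]
roi=(P[...,0]>380)&(P[...,0]<640)&(P[...,1]<-230)&(P[...,1]>-520)
for n,m in(('cap',(H>80)&(H<100)&(S>90)&(z>8)&(z<25)),('grip top',(S<80)&(V>120)&(z>41)&(z<60))):
    k=(m&roi); print(n,k.sum(), cv2.minAreaRect(P[k][:,:2].astype(np.float32)) if k.sum()>4 else '',np.median(P[k],0).round(1))
k=(z>176)&(z<186)&(abs(P[...,0]-570)<60)&(abs(P[...,1]+90)<70)
print('col',cv2.minAreaRect(P[k][:,:2].astype(np.float32)),k.sum())
E
python3 capside.py
python3 - <<'E'
from h import *
# occlusion-free check: does the initial side depth give the same?
z0=np.load('s1.npz'); P=cloud(z0,z0['d']); g=cv2.cvtColor(z0['im'],cv2.COLOR_RGB2HSV); z=P[...,2]
roi=(P[...,0]>380)&(P[...,0]<640)&(P[...,1]<-230)&(P[...,1]>-520)
k=roi&(g[...,0]>80)&(g[...,0]<100)&(g[...,1]>90)&(z>8)&(z<25); print('before',k.sum(),cv2.minAreaRect(P[k][:,:2].astype(np.float32)))
z0=np.load('top0.npz'); P=cloud(z0,z0['d'])
E
```

```text
cap 40 ((476.76385498046875, -331.6200866699219), (66.1471939086914, 31.817569732666016), 42.02016067504883) [ 483.  -324.7   12.5]
grip top 5 ((491.0033874511719, -356.5831604003906), (6.206572532653809, 6.790353298187256), 31.92218589782715) [ 491.8 -356.5   44.5]
col ((568.6380004882812, -88.17100524902344), (48.716026306152344, 94.90032958984375), 1.2062675952911377) 229
before 26 ((493.70703125, -367.8289794921875), (58.5304069519043, 98.81412506103516), 14.2418212890625)
```

send_rows --jaw '[-0.45,-0.45,-0.45,-0.45,-0.45]' --pt "-4.5 -1.5 0" --pt "-9 -3 0" --pt "-14.6 -4.8 0" --pt "-14.6 -4.8 0" --pt "-14.6 -4.8 0" --spin '[0,0,0,0,0]'

```text
clock: 32.2
ee_pos: [511.5, -446.9, 395.9]
tcp_rot: [-1.959, -2.454, -0.001]
wrist_force: [-0.3, 0.8, 1.1]
opening: 62.0
finger_force: 0.0
```

```bash
cat > capw.py <<'E'
from h import *
go(495.5,-376.5,230,.225)
im,d,p=cam('wrist'); np.savez('wc.npz',im=im,d=d,**p); save('wc',im)
P=cloud(p,d); g=cv2.cvtColor(im,cv2.COLOR_RGB2HSV); H,S,V=g[...,0],g[...,1],g[...,2]; z=P[...,2]
roi=(P[...,0]>380)&(P[...,0]<640)&(P[...,1]<-230)&(P[...,1]>-520)
for n,m in(('cap',(H>80)&(H<100)&(S>90)&(z>11)&(z<22)),('grip',(S<60)&(V>100)&(z>40)&(z<52))):
    k=(m&roi); print(n,k.sum(),cv2.minAreaRect(P[k][:,:2].astype(np.float32)),np.median(P[k],0).round(1))
E
python3 capw.py
```

```text
lin [7.20e+00 1.00e-02 1.66e+01] spin -0.001 | at [ 511.5 -446.9  395.9] yaw 0.224 t 32.2 open 62.0 F [-0.3  0.8  1.1]
cap 6222 ((494.43963623046875, -376.1432189941406), (65.37279510498047, 104.25759887695312), 12.818089485168457) [ 493.7 -370.9   16.8]
grip 12 ((493.4539794921875, -376.2587585449219), (10.733733177185059, 35.709373474121094), 9.06227970123291) [ 492.7 -370.5   47. ]
```

View pics/wc.png

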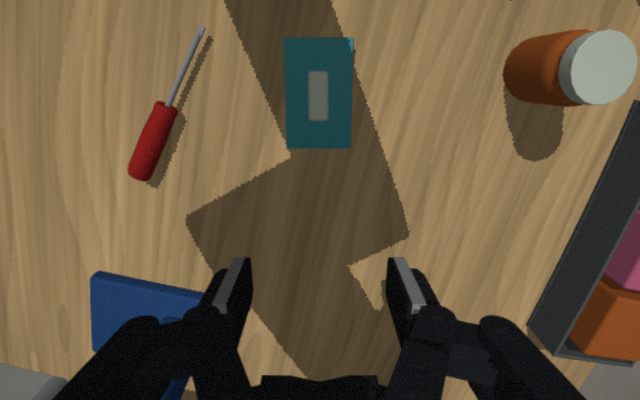

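The cap is at (319,92), upright with its white grip on top, and hasn't moved from its first position. Grasping it.

send_rows --jaw '[-0.1,-0.1,-0.1,-0.1,-0.1]' --pt "4 0 2" --pt "7.15 0 6" --pt "7.15 0 11" --pt "7.15 0 14.5" --pt "7.15 0 14.5" --spin '[0,0,0,0,0]'

```text
clock: 32.75
ee_pos: [495.0, -372.8, 248.4]
tcp_rot: [-1.95, -2.453, -0.002]
wrist_force: [-0.4, 0.3, 0.7]
opening: 47.2
finger_force: 0.0
```

send_rows --jaw '[-0.1,-0.1]' --pt "0 0 0" --pt "0 0 0" --spin '[0,0]'

```text
clock: 32.95
ee_pos: [496.3, -376.2, 254.8]
tcp_rot: [1.955, 2.455, -0.0]
wrist_force: [-0.3, 0.9, 1.8]
opening: 46.9
finger_force: 0.0
```

```bash
python3 -c "
from h import *
go(495,-376.5,196,.224)"
```

```text
lin [ 0.02 -0.15  5.88] spin 0.002 | at [ 496.3 -376.2  254.8] yaw 0.226 t 32.95 open 46.9 F [-0.3  0.9  1.8]
```

send_rows --jaw '[-0.1,-0.1,-0.1,-0.1,-0.1]' --pt "0 -0.1 2.5" --pt "0 -0.1 4.5" --pt "0 -0.1 5.7" --pt "0 -0.1 5.7" --pt "0 -0.1 5.7" --spin '[0,0,0,0,0]'

```text
clock: 33.45
ee_pos: [494.9, -376.9, 196.5]
tcp_rot: [1.957, 2.456, -0.0]
wrist_force: [0.1, -0.2, 1.1]
opening: 46.7
finger_force: 0.0
```

send_rows --jaw '[0.9,0.9,0.9,0.9,0.9]' --pt "0 0 0" --pt "0 0 0" --pt "0 0 0" --pt "0 0 0" --pt "0 0 0" --spin '[0,0,0,0,0]'

```text
clock: 33.95
ee_pos: [494.8, -376.9, 196.4]
tcp_rot: [1.957, 2.455, -0.0]
wrist_force: [-0.6, -0.4, 5.9]
opening: 16.8
finger_force: 59.6
```

send_rows --jaw '[0.9,0.9,0.9,0.9,0.9]' --pt "0 0 -2" --pt "0 0 -6" --pt "0 0 -11" --pt "0 0 -16" --pt "0 0 -21.5" --spin '[0,0,0,0,0]'

```text
clock: 34.45
ee_pos: [494.1, -376.2, 407.5]
tcp_rot: [1.958, 2.457, 0.0]
wrist_force: [1.4, -1.7, -2.0]
opening: 16.9
finger_force: 58.8
```

send_rows --jaw '[0.9,0.9]' --pt "0 0 0" --pt "0 0 0" --spin '[0,0]'

```text
clock: 34.65
ee_pos: [494.5, -376.5, 406.4]
tcp_rot: [1.956, 2.455, -0.001]
wrist_force: [0.0, 0.4, -2.4]
opening: 16.9
finger_force: 58.8
```

```bash
cat > heldcap.py <<'E'
from h import *
M=R.from_rotvec(ctrl.read_state()['tcp_rot']).as_matrix(); T=ctrl.read_state()['ee_pos']
go(570.1,-90.1,405,.027)
im,d,p=cam('wrist'); save('wh',im); P=cloud(p,d); g=cv2.cvtColor(im,cv2.COLOR_RGB2HSV); L=(P-T)@M
m=(g[...,0]>80)&(g[...,0]<100)&(g[...,1]>80)&(L[...,2]>170)&(L[...,2]<200)
q=L[m]; top=q[q[:,2]<np.percentile(q[:,2],50)+3]
print(m.sum(),'tool x range',np.percentile(top[:,0],[0.5,99.5]).round(1),'y',np.percentile(top[:,1],[.5,99.5]).round(1),'z',np.percentile(top[:,2],[5,50,95]).round(1),cv2.minAreaRect(top[:,:2].astype(np.float32)))
E
python3 heldcap.py
```

```text
lin [26.23 13.76  0.1 ] spin 0.198 | at [ 494.5 -376.5  406.4] yaw 0.225 t 34.65 open 16.9 F [ 0.   0.4 -2.4]
14744 tool x range [-50.4  53.5] y [-32.3  32.3] z [178.6 179.7 180.7] ((1.0988006591796875, 0.03833770751953125), (105.5800552368164, 65.99018096923828), 0.058206260204315186)
```

View pics/wh.png

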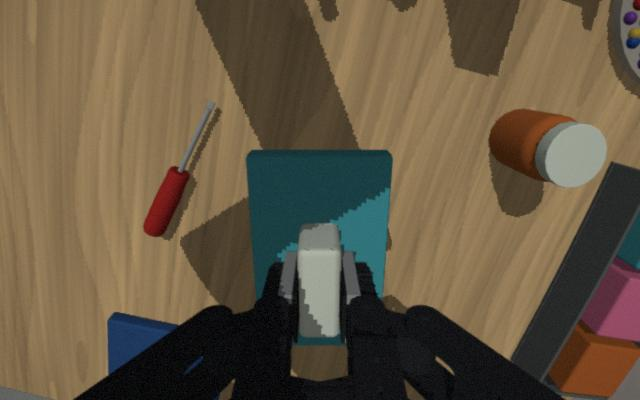

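send_rows --jaw '[0.9,0.9,0.9,0.9,0.9]' --pt "3.8 2 -1" --pt "7.6 4 -1" --pt "11.4 6 -1" --pt "15.2 8 -1" --pt "19 10 -1" --spin '[0.05,0.1,0.15,0.198,0.198]'

```text
clock: 35.2
ee_pos: [549.6, -167.4, 413.1]
tcp_rot: [-2.191, -2.247, 0.002]
wrist_force: [0.7, 0.0, -1.8]
opening: 16.7
finger_force: 58.8
```

send_rows --jaw '[0.9,0.9]' --pt "0 0 0" --pt "0 0 0" --spin '[0,0]'

```text
clock: 35.4
ee_pos: [549.8, -168.1, 413.6]
tcp_rot: [-2.187, -2.252, 0.002]
wrist_force: [-0.0, -0.6, -1.3]
opening: 17.0
finger_force: 58.8
```

```bash
python3 -c "
from h import *
go(570.1,-91.2,406,.027)
im,d,p=cam('wrist'); P=cloud(p,d); k=(abs(P[...,2]-180)<8)&(abs(P[...,0]-570)<50)&(abs(P[...,1]+90)<70)
print(k.sum(),cv2.minAreaRect(P[k][:,:2].astype(np.float32)),np.median(P[k],0))"
```

```text
lin [7.63 2.26 0.76] spin 0.002 | at [ 549.8 -168.1  413.6] yaw 0.029 t 35.4 open 17.0 F [-0.  -0.6 -1.3]
11808 ((570.2427368164062, -90.48336029052734), (49.26618576049805, 88.94383239746094), 1.5477269887924194) [569.52007192 -81.40874351 180.77267627]
```

send_rows --jaw '[0.9,0.9,0.9,0.9,0.9]' --pt "3.8 1.1 0" --pt "7.6 2.26 0" --pt "7.6 2.26 0" --pt "7.6 2.26 1.5" --pt "7.6 2.26 2.5" --spin '[0,0,0,0,0]'

```text
clock: 35.95
ee_pos: [570.0, -93.7, 388.7]
tcp_rot: [-2.192, -2.249, 0.002]
wrist_force: [-0.9, -0.3, -1.7]
opening: 16.9
finger_force: 58.9
```

send_rows --jaw '[0.9,0.9]' --pt "0 0 0" --pt "0 0 0" --spin '[0,0]'

```text
clock: 36.15
ee_pos: [570.1, -93.5, 389.9]
tcp_rot: [-2.192, -2.249, 0.001]
wrist_force: [0.6, 1.0, -0.5]
opening: 17.1
finger_force: 58.8
```

```bash
python3 -c "
from h import *
go(570.2,-91.5,365,.027)"; python3 heldcap.py
```

```text
lin [0.2  0.02 2.49] spin -0.001 | at [570.1 -93.5 389.9] yaw 0.026 t 36.15 open 17.1 F [ 0.6  1.  -0.5]
lin [ 0.34  0.01 -1.51] spin -0.001 | at [570.1 -93.5 389.9] yaw 0.026 t 36.15 open 17.1 F [ 0.6  1.  -0.5]
14870 tool x range [-50.6  53.5] y [-32.7  32.2] z [178.7 179.6 180.7] ((0.9888839721679688, -0.188812255859375), (105.66324615478516, 66.15872955322266), 0.024619678035378456)
```

send_rows --jaw '[0.9,0.9,0.9,0.9,0.9]' --pt "0.2 0 0.8" --pt "0.2 0 1.5" --pt "0.2 0 2.1" --pt "0.2 0 2.4" --pt "0.2 0 2.5" --spin '[0,0,0,0,0]'

```text
clock: 36.7
ee_pos: [570.1, -90.4, 364.6]
tcp_rot: [-2.191, -2.251, 0.001]
wrist_force: [-0.3, 0.6, -0.9]
opening: 16.7
finger_force: 58.8
```

send_rows --jaw '[0.9,0.9]' --pt "0 0 0.05" --pt "0 0 0.05" --spin '[0,0]'

```text
clock: 36.9
ee_pos: [570.2, -90.5, 364.8]
tcp_rot: [2.191, 2.251, 0.0]
wrist_force: [-0.3, 0.2, -1.7]
opening: 16.9
finger_force: 58.8
```

send_rows --jaw '[0.9,0.9,0.9]' --pt "-0.05 0 0.1" --pt "-0.05 0 0.2" --pt "-0.05 0 0.2" --spin '[0,0,0]'

```text
clock: 37.2
ee_pos: [570.1, -90.8, 364.4]
tcp_rot: [2.19, 2.25, 0.003]
wrist_force: [-1.6, 1.8, 9.8]
opening: 16.8
finger_force: 60.4
```

send_rows --jaw '[0.5,0.2,0.0,0.0,0.0]' --pt "0 0 0" --pt "0 0 0" --pt "0 0 0" --pt "0 0 -2" --pt "0 0 -5" --spin '[0,0,0,0,0]'

```text
clock: 37.7
ee_pos: [570.0, -91.0, 411.5]
tcp_rot: [-2.189, -2.249, 0.003]
wrist_force: [0.4, -0.2, 0.6]
opening: 42.9
finger_force: 0.0
```

send_rows --jaw '[0.5,0.9,1,1,1]' --pt "-3 -1 -1" --pt "-7 -3 -1" --pt "-11 -6 -1" --pt "-14 -10 -1" --pt "-16 -14 -1" --spin '[0,0,0,0,0]'

```text
clock: 38.2
ee_pos: [433.2, -256.5, 422.1]
tcp_rot: [-2.192, -2.25, 0.001]
wrist_force: [-0.0, -1.4, 0.8]
opening: 0.1
finger_force: 0.0
```

Run:
```python
from h import *
go(460,-92,215,.027)
im,d,p=cam('wrist'); save('wq',im); im,d,p=cam('side'); P=cloud(p,d); save('s3',cv2.resize(im[60:320,200:460],None,fx=2.2,fy=2.2))
g=cv2.cvtColor(im,cv2.COLOR_RGB2HSV)
k=(abs(P[...,2]-184)<7)&(abs(P[...,0]-570)<60)&(abs(P[...,1]+90)<80)&(g[...,0]>80)&(g[...,0]<100)&(g[...,1]>60); q=P[k]
print(k.sum(),q.mean(0), cv2.minAreaRect(q[:,:2].astype(np.float32)))
im,d,p=cam('top');P=cloud(p,d); g=cv2.cvtColor(im,cv2.COLOR_RGB2HSV)
k=(P[...,2]>176)&(P[...,2]<192)&(abs(P[...,0]-570)<60)&(abs(P[...,1]+90)<80)&(g[...,0]>80)&(g[...,0]<100); q=P[k]; print(k.sum())
if k.sum()>20:
  A=np.c_[q[:,:2]-q[:,:2].mean(0),np.ones(len(q))]; print(np.linalg.lstsq(A,q[:,2],rcond=None)[0],cv2.minAreaRect(q[:,:2].astype(np.float32)))
```

```text
lin [16.37  3.12 20.71] spin -0.001 | at [ 433.2 -256.5  422.1] yaw 0.026 t 38.2 open 0.1 F [-0.  -1.4  0.8]
311 [568.50103888 -75.31955689 183.88573454] ((569.5289916992188, -89.61512756347656), (64.68183135986328, 112.72824096679688), 1.5423773527145386)
985
[3.16480347e-03 1.97283547e-03 1.83375282e+02] ((572.0988159179688, -91.73851013183594), (66.4423828125, 104.73176574707031), 1.7213596105575562)
```

View pics/s3.png

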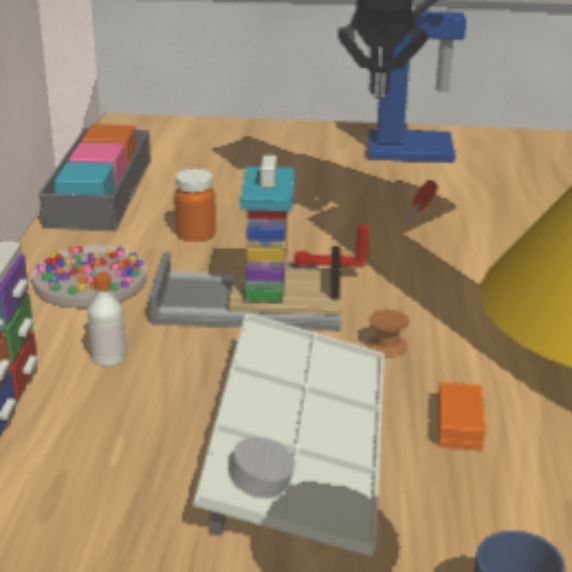

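The cap sits level at (268,185), with its plate at z=183. Next is the push, with the shut fingers behind the plate.

send_rows --jaw '[1,1,1,1,1]' --pt "4.5 0.2 0" --pt "9 0.4 1" --pt "13 0.6 4" --pt "16.4 0.8 8" --pt "16.4 0.8 12" --spin '[0,0,0,0,0]'

```text
clock: 38.85
ee_pos: [438.3, -86.9, 302.3]
tcp_rot: [2.185, 2.255, 0.003]
wrist_force: [0.3, -0.7, -1.1]
opening: -0.1
finger_force: 0.0
```

send_rows --jaw '[1,1,1,1]' --pt "0 0 4" --pt "0 0 7.5" --pt "0 0 7.7" --pt "0 0 7.7" --spin '[0,0,0,0]'

```text
clock: 39.25
ee_pos: [438.6, -90.2, 225.9]
tcp_rot: [-2.189, -2.251, 0.001]
wrist_force: [0.8, 0.1, 0.8]
opening: 0.2
finger_force: 0.0
```

```bash
python3 -c "
from h import *
go(452,-92,224,.027)"
```

```text
lin [-0.22  1.33  0.19] spin 0.001 | at [438.6 -90.2 225.9] yaw 0.028 t 39.25 open 0.2 F [0.8 0.1 0.8]
```

send_rows --jaw '[1,1,1,1,1]' --pt "-0.1 0.5 0" --pt "-0.1 1 0" --pt "-0.1 1.5 0" --pt "-0.1 2.0 0" --pt "-0.1 2.5 0" --spin '[0,0,0,0,0]'

```text
clock: 39.75
ee_pos: [463.3, -90.9, 226.0]
tcp_rot: [-2.191, -2.251, 0.001]
wrist_force: [-1.5, -1.0, 1.5]
opening: -0.1
finger_force: 0.9
```

send_rows --jaw '[1,1,1,1,1]' --pt "0 0.6 0" --pt "0 1.2 0" --pt "0 1.8 0" --pt "0 2.4 0" --pt "0 3.0 0" --spin '[0,0,0,0,0]'

```text
clock: 40.25
ee_pos: [493.6, -90.1, 225.7]
tcp_rot: [-2.191, -2.251, 0.0]
wrist_force: [-2.7, -1.2, 2.6]
opening: 0.0
finger_force: 1.8
```

send_rows --jaw '[1,1,1,1,1]' --pt "0 0.6 0" --pt "0 1.2 0" --pt "0 1.8 0" --pt "0 2.4 0" --pt "0 3.0 0" --spin '[0,0,0,0,0]'

```text
clock: 40.75
ee_pos: [523.5, -89.2, 225.6]
tcp_rot: [-2.191, -2.251, 0.0]
wrist_force: [-3.3, -0.3, 2.6]
opening: 0.1
finger_force: 1.8
```

```bash
cat > car.py <<'E'
from h import *
for n in('top','side'):
    im,d,p=cam(n);P=cloud(p,d); g=cv2.cvtColor(im,cv2.COLOR_RGB2HSV)
    k=(P[...,2]>172)&(P[...,2]<192)&(P[...,0]>500)&(P[...,0]<760)&(abs(P[...,1]+90)<80)&(g[...,0]>80)&(g[...,0]<100)&(g[...,1]>60); q=P[k]
    print(n,k.sum(),q.mean(0).round(1),cv2.minAreaRect(q[:,:2].astype(np.float32)))
save('side_now',cv2.resize(im[60:320,200:460],None,fx=2.2,fy=2.2))
E
python3 car.py; python3 -c "
from h import *
go(555,-90,224,.027)"
```

```text
top 869 [637.8 -85.9 183.1] ((637.0193481445312, -89.04212951660156), (66.24491119384766, 106.35781860351562), 2.01585054397583)
side 353 [634.8 -68.4 182.8] ((636.120849609375, -85.62552642822266), (65.94142150878906, 112.20655822753906), 1.9743949174880981)
lin [-0.15  3.09  0.17] spin 0.0 | at [524.1 -89.4 225.6] yaw 0.027 t 40.85 open 0.0 F [ 0.1 -0.2  0.7]
```

send_rows --jaw '[1,1,1,1,1]' --pt "0 0.6 0" --pt "0 1.2 0" --pt "0 1.8 0" --pt "0 2.4 0" --pt "0 3.0 0" --spin '[0,0,0,0,0]'

```text
clock: 41.35
ee_pos: [545.1, -88.1, 225.3]
tcp_rot: [-2.183, -2.238, 0.029]
wrist_force: [-84.3, -9.7, 59.5]
opening: -0.5
finger_force: 43.7
```

send_rows --jaw '[1,1,1,1]' --pt "0 0.2 0" --pt "0 0.4 0" --pt "0 0.6 0" --pt "0 0.6 0" --spin '[0,0,0,0]'

```text
clock: 41.75
ee_pos: [546.7, -88.0, 225.3]
tcp_rot: [-2.179, -2.232, 0.04]
wrist_force: [-91.1, -11.5, 64.0]
opening: -0.4
finger_force: 47.5
```

send_rows --jaw '[1,1,1]' --pt "0 -1.2 0" --pt "0 -3 0" --pt "0 -3.5 0" --spin '[0,0,0]'

```text
clock: 42.05
ee_pos: [523.4, -89.3, 225.9]
tcp_rot: [2.191, 2.251, 0.001]
wrist_force: [-0.2, -0.0, -0.3]
opening: 0.1
finger_force: 0.0
```

```bash
python3 car.py; python3 -c "
from h import *
go(500,-100,300,.027)"
```

```text
top 959 [651.7 -87.6 183. ] ((653.6898193359375, -88.19827270507812), (66.48574829101562, 106.90390014648438), 1.4055417776107788)
side 348 [649.6 -66.5 182.8] ((650.524169921875, -85.69435119628906), (65.81963348388672, 110.8123550415039), 0.997329831123352)
lin [-1.   -2.46 -7.4 ] spin -0.0 | at [524.4 -89.3 226. ] yaw 0.027 t 42.15 open 0.1 F [0.4 0.2 0.1]
```

View pics/side_now.png

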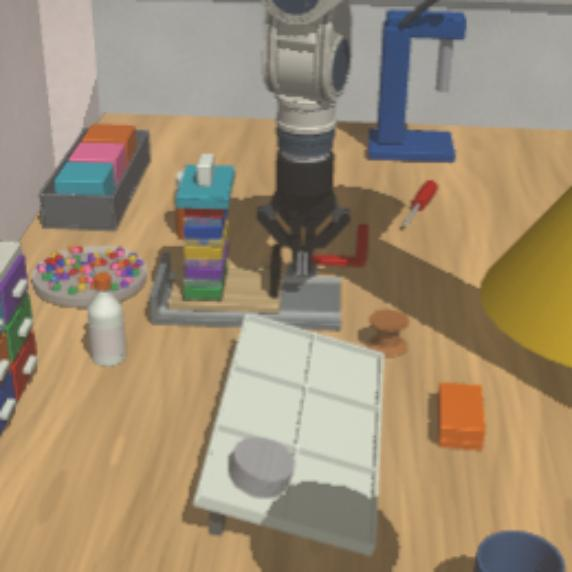

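The column has moved about 81 mm and the push then met a hard resistance, so I backed off. I'll read height profiles along the dock to find the cause before pushing again.

Run:
```python
from h import *
def prof(P,im,n):
    th=.027; e=np.array([np.cos(th),np.sin(th)]); f=np.array([-e[1],e[0]]); o=np.array([570.3,-89.8])
    q=P.reshape(-1,3); c=im.reshape(-1,3); k=np.isfinite(q[:,2]); q=q[k];c=c[k]
    s=(q[:,:2]-o)@e; t=(q[:,:2]-o)@f
    for a in((-50,-40),(-6,6),(38,48),(48,56)):
        r=[]
        for x in range(-120,240,8):
            m=(t>a[0])&(t<a[1])&(s>=x)&(s<x+8)&(q[:,2]<60); r.append(f'{x}:{np.median(q[m,2]):.0f}' if m.sum()>1 else f'{x}:-')
        print(n,a,' '.join(r))
z=np.load('top0.npz'); prof(cloud(z,z['d']),z['im'],'before')
im,d,p=cam('top'); np.savez('tn.npz',im=im,d=d,**p); P=cloud(p,d); prof(P,im,'now')
k=(P[...,2]>70)&(P[...,2]<90)&(cv2.cvtColor(im,cv2.COLOR_RGB2HSV)[...,2]<80)&(P[...,0]>500)&(P[...,0]<600)&(abs(P[...,1]+90)<60)
print('plate',k.sum(),cv2.minAreaRect(P[k][:,:2].astype(np.float32)) if k.sum()>5 else '')
```

```text
before (-50, -40) -120:1 -112:-0 -104:30 -96:31 -88:30 -80:29 -72:29 -64:30 -56:29 -48:30 -40:30 -32:29 -24:32 -16:30 -8:30 0:29 8:31 16:29 24:30 32:30 40:30 48:16 56:15 64:16 72:15 80:15 88:17 96:12 104:13 112:16 120:16 128:15 136:17 144:44 152:- 160:-1 168:-1 176:14 184:21 192:23 200:22 208:22 216:20 224:17 232:17
before (-6, 6) -120:-1 -112:-0 -104:- -96:39 -88:29 -80:29 -72:29 -64:30 -56:29 -48:29 -40:29 -32:29 -24:31 -16:29 -8:29 0:31 8:29 16:31 24:29 32:29 40:29 48:11 56:11 64:13 72:11 80:11 88:10 96:10 104:12 112:11 120:12 128:12 136:13 144:43 152:- 160:-1 168:0 176:-2 184:0 192:13 200:17 208:20 216:22 224:16 232:18
before (38, 48) -120:-1 -112:-1 -104:29 -96:30 -88:31 -80:30 -72:31 -64:29 -56:28 -48:30 -40:30 -32:29 -24:31 -16:30 -8:30 0:30 8:32 16:29 24:29 32:29 40:30 48:14 56:14 64:14 72:16 80:15 88:15 96:12 104:16 112:16 120:11 128:14 136:13 144:40 152:44 160:-1 168:-1 176:-1 184:-1 192:-1 200:-1 208:-0 216:-2 224:-1 232:-2
before (48, 56) -120:-0 -112:-1 -104:23 -96:24 -88:23 -80:28 -72:28 -64:28 -56:26 -48:23 -40:23 -32:25 -24:27 -16:28 -8:27 0:28 8:23 16:27 24:25 32:27 
[... 768 characters left out ...]
11 -96:14 -88:16 -80:16 -72:16 -64:15 -56:15 -48:13 -40:15 -32:14 -24:16 -16:30 -8:30 0:29 8:30 16:29 24:30 32:30 40:28 48:28 56:31 64:32 72:30 80:28 88:32 96:30 104:30 112:29 120:28 128:27 136:13 144:41 152:44 160:-1 168:-0 176:-1 184:1 192:-1 200:0 208:2 216:-1 224:-1 232:-2
now (48, 56) -120:-0 -112:-1 -104:14 -96:12 -88:15 -80:14 -72:15 -64:16 -56:17 -48:17 -40:14 -32:15 -24:17 -16:25 -8:28 0:28 8:23 16:27 24:27 32:24 40:28 48:25 56:21 64:26 72:28 80:30 88:28 96:16 104:22 112:27 120:28 128:17 136:14 144:39 152:42 160:-2 168:0 176:0 184:-2 192:-1 200:0 208:-1 216:-2 224:-1 232:-1
plate 31 ((560.3214111328125, -66.25975036621094), (19.24356460571289, 10.978178977966309), 88.39643096923828)
```

send_rows --jaw '[1,1,1,1,1]' --pt "0 -2 0" --pt "0 -4 0" --pt "0 -6 -4" --pt "0 -8 -8" --pt "0 -10 -12" --spin '[0,0,0,0,0]'

```text
clock: 42.7
ee_pos: [424.3, -92.0, 347.1]
tcp_rot: [2.191, 2.252, 0.0]
wrist_force: [1.3, -1.1, 0.7]
opening: -0.3
finger_force: 0.0
```

send_rows --jaw '[1,1,1,1,1]' --pt "-4 0 -4" --pt "-8 0 -8" --pt "-12 0 -8" --pt "-15 0 -8" --pt "-15 0 -8" --spin '[0,0,0,0,0]'

```text
clock: 43.2
ee_pos: [429.3, -245.6, 425.6]
tcp_rot: [2.194, 2.247, -0.0]
wrist_force: [-0.0, 1.3, -1.2]
opening: 0.1
finger_force: 0.0
```

Run:
```python
from h import *
o=[]
im,d,p=cam('top'); np.savez('tn.npz',im=im,d=d,**p); o.append(cv2.resize(im[130:240,335:425],(400,489),interpolation=cv2.INTER_CUBIC))
P=cloud(p,d); g=cv2.cvtColor(im,cv2.COLOR_RGB2HSV)
im,d,p=cam('side'); np.savez('sn.npz',im=im,d=d,**p); o.append(cv2.resize(im[125:212,255:326],(400,489),interpolation=cv2.INTER_CUBIC))
save('comp',np.hstack(o))
k=(P[...,2]>70)&(P[...,2]<90)&(g[...,2]<80)&(P[...,0]>500)&(P[...,0]<600)&(abs(P[...,1]+90)<60)
print('plate',k.sum(),cv2.minAreaRect(P[k][:,:2].astype(np.float32)))
k=(P[...,2]>176)&(P[...,2]<190)&(P[...,0]>500)&(P[...,0]<760)&(abs(P[...,1]+90)<80)&(g[...,0]>80)&(g[...,0]<100)
print('cap',cv2.minAreaRect(P[k][:,:2].astype(np.float32)))
# layers from the side view: faces seen at y>-60
Q=cloud(p,d)
for z in range(30,180,10):
    k=(abs(Q[...,2]-z-5)<4)&(Q[...,0]>560)&(Q[...,0]<720)&(abs(Q[...,1]+45)<8); q=Q[k]
    if len(q): print(z,len(q),'x',np.percentile(q[:,0],[3,97]).round(1),'y',np.median(q[:,1]).round(1))
```

```text
plate 106 ((560.9234619140625, -89.66954040527344), (11.454455375671387, 65.88243865966797), 1.844251275062561)
cap ((653.140380859375, -88.39712524414062), (65.86485290527344, 108.08634185791016), 0.5884594917297363)
30 67 x [567.9 712. ] y -43.6
40 53 x [629.6 718.7] y -43.3
50 45 x [629.2 676.7] y -43.5
60 36 x [629.  676.2] y -44.2
70 47 x [626.8 676. ] y -43.8
80 42 x [629.5 675.8] y -43.9
90 42 x [626.5 675.2] y -43.9
100 47 x [627.2 674.6] y -44.4
110 46 x [629.2 673.7] y -44.4
120 45 x [626.8 674. ] y -44.2
130 47 x [628.  673.8] y -43.9
140 45 x [628.  672.6] y -44.8
150 40 x [625.7 673.2] y -45.0
160 22 x [626.4 671.2] y -43.7
170 21 x [621.2 678.1] y -38.4
```

View pics/comp.png

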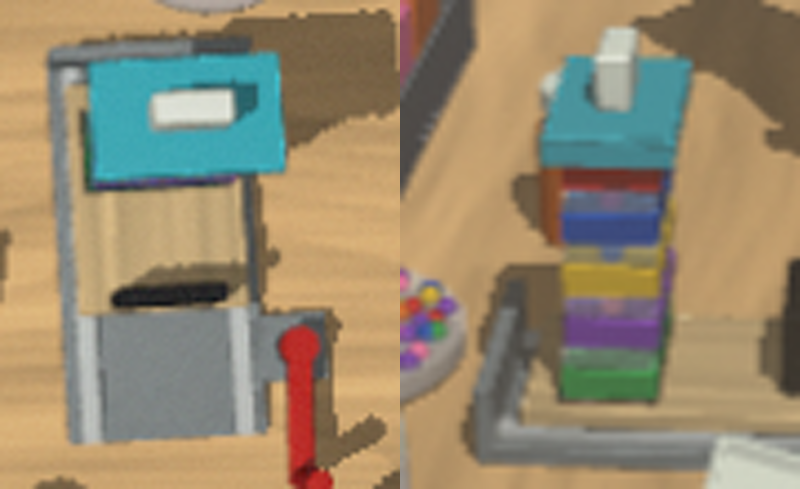

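```bash
python3 -c "
from h import *
for r,t in (((-2.183,-2.238,.029),(545.1,-88.1,225.3)),((-2.179,-2.232,.04),(546.7,-88,225.3)),((-2.191,-2.251,0),(523.5,-89.2,225.6))):
    M=R.from_rotvec(r).as_matrix(); print(M[:,2].round(4),(np.array(t)+M[:,2]*155).round(1),(np.array(t)+M[:,2]*173).round(1))
go(530,-90,216,.027)
"
```

```text
[-0.0238 -0.0027 -0.9997] [541.4 -88.5  70.3] [541.  -88.6  52.3]
[-0.0337 -0.0029 -0.9994] [541.5 -88.5  70.4] [540.9 -88.5  52.4]
[-2.e-04  2.e-04 -1.e+00] [523.5 -89.2  70.6] [523.5 -89.2  52.6]
lin [15.   10.51 20.94] spin -0.001 | at [ 428.8 -242.7  425.3] yaw 0.026 t 43.3 open 0.2 F [-0.6  0.4 -0.9]
```

The column is upright and straight, and nothing lies in the roughly 8 mm gap ahead of the carriage. The tip stayed at 541 mm under both 84 N and 91 N, which suggests a rigid stop. I'll re-push slowly with small force and measure while pressing.

send_rows --jaw '[1,1,1,1,1]' --pt "4.5 1 0" --pt "9 3 0" --pt "13 5 3" --pt "15 7 8" --pt "15 8.5 12" --spin '[0,0,0,0,0]'

```text
clock: 43.8
ee_pos: [508.7, -86.2, 308.4]
tcp_rot: [2.184, 2.254, 0.003]
wrist_force: [0.2, -0.7, -0.1]
opening: -0.2
finger_force: 0.0
```

send_rows --jaw '[1,1,1,1,1]' --pt "0 0 4" --pt "0 0 7.6" --pt "0 0 8.4" --pt "0 0 8.4" --pt "0 0 8.4" --spin '[0,0,0,0,0]'

```text
clock: 44.3
ee_pos: [508.7, -89.7, 226.1]
tcp_rot: [2.189, 2.25, 0.002]
wrist_force: [-0.2, 0.8, 0.9]
opening: -0.3
finger_force: 0.0
```

```bash
python3 -c "
from h import *
go(541,-89,221,.027)"
```

```text
lin [-0.02  3.23  0.51] spin 0.001 | at [508.7 -89.7 226.1] yaw 0.028 t 44.3 open -0.3 F [-0.2  0.8  0.9]
```

send_rows --jaw '[1,1,1,1,1]' --pt "0 0.8 0" --pt "0 1.6 0" --pt "0 2.3 0" --pt "0 2.8 0" --pt "0 3.0 0" --spin '[0,0,0,0,0]'

```text
clock: 44.8
ee_pos: [538.7, -89.1, 224.4]
tcp_rot: [2.191, 2.251, 0.0]
wrist_force: [1.2, -0.1, -0.1]
opening: 0.2
finger_force: 0.0
```

send_rows --jaw '[1,1,1,1,1]' --pt "0 0.1 0" --pt "0 0.2 0" --pt "0 0.3 0" --pt "0 0.4 0" --pt "0 0.5 0" --spin '[0,0,0,0,0]'

```text
clock: 45.3
ee_pos: [541.2, -88.9, 224.2]
tcp_rot: [-2.189, -2.248, 0.006]
wrist_force: [-15.6, -2.0, 10.5]
opening: -0.3
finger_force: 8.1
```

Run:
```python
from h import *
s=ctrl.read_state(); M=R.from_rotvec(s['tcp_rot']).as_matrix(); print('tip',(s['ee_pos']+173*M[:,2]).round(1),s['wrist_force'].round(1))
z0=np.load('top0.npz'); im1,d1,p1=cam('top')
for n,z,im,d in(('before',z0,z0['im'],z0['d']),('now',p1,im1,d1)):
    P=cloud(z,d); e=np.array([np.cos(.027),np.sin(.027)]); o=np.array([570.3,-89.8]); s=(P[...,:2]-o)@e; t=(P[...,:2]-o)@[-e[1],e[0]]
    for a,b in((38,46),(-46,-38)):
        wood=(P[...,2]>25)&(P[...,2]<35)&(t>a)&(t<b); wall=(P[...,2]>38)&(P[...,2]<50)&(t>a)&(t<b)&(s>130)&(s<160)
        q=s[wood&(s<142)]; print(n,a,'wood s',np.percentile(q,[1,99]).round(1) if q.size else '', 'wall',np.percentile(s[wall],[2,98]).round(1) if wall.any() else '')
```

```text
tip [540.3 -88.9  51.2] [-15.6  -2.   10.5]
before 38 wood s [-101.1   41.9] wall [145.6 153.5]
before -46 wood s [-103.    44.1] wall [143.1 152.3]
now 38 wood s [-16.4 126.5] wall [145.7 153.1]
now -46 wood s  wall [143.3 151.7]
```

send_rows --jaw '[1,1,1,1,1]' --pt "0 -2 0" --pt "0 -5 0" --pt "0 -7 -4" --pt "0 -7 -9" --pt "0 -7 -13" --spin '[0,0,0,0,0]'

```text
clock: 45.85
ee_pos: [472.2, -90.8, 357.0]
tcp_rot: [2.191, 2.25, 0.001]
wrist_force: [1.7, -0.2, -0.2]
opening: 0.5
finger_force: 0.0
```

send_rows --jaw '[1,1,1,1,1]' --pt "-4 0 -4" --pt "-8 1 -6.5" --pt "-12 4 -6.5" --pt "-13 8 -6.5" --pt "-13 12 -6.5" --spin '[0,0,0,0,0]'

```text
clock: 46.35
ee_pos: [597.5, -220.1, 419.5]
tcp_rot: [2.194, 2.246, 0.0]
wrist_force: [0.5, 0.7, 0.4]
opening: 0.1
finger_force: 0.0
```

send_rows --jaw '[1,1,1,1,1]' --pt "0 4 0" --pt "0 8 0" --pt "0 8 0" --pt "0 8 0" --pt "0 8 0" --spin '[0,0,0,0,0]'

```text
clock: 46.85
ee_pos: [675.9, -215.4, 419.6]
tcp_rot: [-2.191, -2.251, 0.0]
wrist_force: [0.7, -0.6, -0.1]
opening: 0.1
finger_force: 0.0
```

Run:
```python
from h import *
s=ctrl.read_state(); print(s['ee_pos'])
im,d,p=cam('wrist'); np.savez('wg.npz',im=im,d=d,**p); P=cloud(p,d); e=np.array([np.cos(.027),np.sin(.027)]); o=np.array([570.3,-89.8])
S=(P[...,:2]-o)@e; T=(P[...,:2]-o)@[-e[1],e[0]]
print('cols s=',list(range(84,164,4)))
for t in range(64,-96,-8):
    r=[]
    for x in range(84,164,4):
        k=(S>=x)&(S<x+4)&(T>=t)&(T<t+8)
        r.append('%4d'%np.median(P[...,2][k]) if k.sum()>2 else '   .')
    print('%4d'%t,''.join(r))
```

```text
[ 675.86530192 -215.42656982  419.5883818 ]
cols s= [84, 88, 92, 96, 100, 104, 108, 112, 116, 120, 124, 128, 132, 136, 140, 144, 148, 152, 156, 160]
  64    .   .   .   .   .   .   .   .   .   .   .   .   .   .   .   .   .   .   .   .
  56    .   .   .   .   .   .   .   .   .   .   .   .   .   .   .   .   .   .   .   .
  48    .   .   .   .   .   .   .   .   .   .   .   .   .   .   .   .   .   .   .   .
  40    .   .   .   .   .   .   .   .   .   .   .   .   .   .   .   .   .   .   .   .
  32    .   .   .   .   .   .   .   .   .   .   .   .  12  12  13   .   .   .   .   0
  24    .   .   .   .   .   .   .   .   .   .  30  30  13  12  13  45  45  45   .   1
  16    .   .   .   .   .   .   .   .   .   .  30  30  12  12  15  45  46  45   .   0
   8    .   .   .   .   .   .   .   .   .   .  31  30  12  12  13  44  45  45   .   0
   0    .   .   .   .   .   .   .   .   .   .  31  30  12  13  12  43  45  45   .   0
  -8  214 190 184 184 184 184 184 184   .   .  31  30  12  12  13  43  45  45   .   0
 -16  214 213 184 184 184 184 184 184   .   .  30  30  12  13  12  42  46  45   .   0
 -24  213 204 184 184 184 184 184 184   .   .  30  30  12  12  12  43  45  45   .   0
 -32  184 184 184 184 184 185 184 184   .   .  30  30  12  13  12  44  45  45   .   0
 -40  184 184 184 184 184 184 184 184   .   .  31  30  12  13  12  44  46  45   .   0
 -48  184 184 184 184 184 184 184 184   .   .  30  30  17  16  17  44  46  45   .   0
 -56  184 184 184 184 184 184 184 184   .   .  30  30  17  17  17  44  45  45   .   0
 -64   12  12  12  12  11  12  11  11  12  11  12  12  12  12  12  44  45  45   .   0
 -72    0   0   0   0   0   0   0   0   0   0   0   0   0   0   1   1   0   0   0   0
 -80    0   1   0   0   0   0   1   1   0   0   0   0   1   1   0   0   0   0   0   0
 -88    0   0   0   0   0   1   1   1   1   0   0   0   0   0   0   1   0   0   0   0
```

Run:
```python
from h import *
z=np.load('w3.npz'); im=z['im']; P=cloud(z,z['d']); e=np.array([np.cos(.027),np.sin(.027)]); o=np.array([570.3,-89.8])
S=(P[...,:2]-o)@e; T=(P[...,:2]-o)@[-e[1],e[0]]
def row(P,S,T,a,b,xs):
    return ' '.join(f'{x}:{np.median(P[...,2][k]):.0f}' for x in xs if (k:=(S>=x)&(S<x+2)&(T>a)&(T<b)&np.isfinite(S)).sum()>3)
print('before front',row(P,S,T,-40,0,range(36,60,2))); print('before rear',row(P,S,T,-52,-40,range(-124,-90,2))); print('wall',row(P,S,T,-40,0,range(130,158,2)))
z=np.load('wg.npz'); P=cloud(z,z['d']); S=(P[...,:2]-o)@e; T=(P[...,:2]-o)@[-e[1],e[0]]
print('now front',row(P,S,T,-40,0,range(120,158,2)))
# obstacles above the table close to the cap's/column's far side and to the carriage's flanks
for t in range(-112,64,16):
    print(t,' '.join('%d:%d'%(x,np.nanmax(P[...,2][k])) for x in range(40,240,16) if (k:=(S>=x)&(S<x+16)&(T>=t)&(T<t+16)).sum()>2))
im,d,p=cam('top'); P=cloud(p,d); S=(P[...,:2]-o)@e; T=(P[...,:2]-o)@[-e[1],e[0]]
print('top rear now',row(P,S,T,-50,50,range(-36,0,2)),'| dock rear',row(P,S,T,-50,50,range(-124,-90,2)))
z=np.load('top0.npz'); P=cloud(z,z['d']); S=(P[...,:2]-o)@e; T=(P[...,:2]-o)@[-e[1],e[0]]
print('top rear before',row(P,S,T,-50,50,range(-124,-90,2)),'| front',row(P,S,T,-50,50,range(36,60,2)))
```

```text
before front 36:31 38:31 40:31 42:31 44:30 46:13 48:13 50:13 52:13 54:13 56:13 58:13
before rear -124:1 -122:1 -120:0 -118:0 -116:1 -114:1 -106:30 -104:31 -102:31 -100:31 -98:31 -96:31 -94:31 -92:31
wall 130:13 132:13 134:13 136:13 138:13 140:13 142:27 144:33 146:46 148:46 150:46 152:45
now front 124:31 126:31 128:31 130:30 132:13 134:13 136:13 138:13 140:13 142:13 144:37 146:46 148:46 150:46 152:45 154:44
-112 40:2 56:3 72:334 88:333 104:334 120:3 136:3 152:2 168:2 184:23 200:26 216:28 232:27
-96 40:2 56:3 72:3 88:3 104:2 120:2 136:2 152:3 168:2 184:26 200:27 216:27 232:27
-80 40:3 56:3 72:2 88:2 104:3 120:3 136:2 152:3 168:20 184:27 200:27 216:27 232:27
-64 40:186 56:186 72:186 88:186 104:186 120:31 136:47 152:46 168:20 184:27 200:27 216:27 232:22
-48 40:186 56:186 72:186 88:187 104:186 120:32 136:47 152:47 168:20 184:27 200:27 216:26 232:27
-32 40:186 56:187 72:216 88:216 104:186 120:32 136:47 152:47 168:20 184:27 200:26 216:27 232:27
-16 40:186 56:186 72:216 88:215 104:187 120:32 136:47 152:47 168:3 184:27 200:27 216:26 232:27
0 120:32 136:48 152:46 168:3 184:20 200:28 216:26 232:26
16 120:33 136:47 152:46 168:3 184:3 200:20 216:21 232:21
32 120:13 136:19 152:1 168:3 184:3 200:2 216:2 232:19
48 
top rear now -36:680 -34:679 -32:679 -30:678 -28:678 -26:678 -24:679 -22:678 -20:678 -18:674 -16:669 -14:676 -12:676 -10:675 -8:677 -6:674 -4:677 -2:677 | dock rear -124:681 -122:680 -120:680 -118:680 -116:680 -114:681 -112:680 -110:680 -108:680 -106:681 -104:680 -102:680 -100:681 -98:681 -96:680 -94:681 -92:681
top rear before -124:-0 -122:-0 -120:-0 -118:-1 -116:-1 -114:0 -112:-1 -110:-0 -108:0 -106:-0 -104:29 -102:76 -100:76 -98:76 -96:78 -94:76 -92:72 | front 36:28 38:29 40:30 42:29 44:29 46:15 48:11 50:12 52:12 54:13 56:12 58:11
```

send_rows --jaw '[1,1,1,1,1]' --pt "0 -4 0" --pt "0 -8 0" --pt "0 -12 0" --pt "0 -16 0" --pt "0 -19 0" --spin '[-0.14,-0.28,-0.42,-0.56,-0.7]'

```text
clock: 47.45
ee_pos: [483.3, -219.9, 420.5]
tcp_rot: [1.279, 2.868, -0.001]
wrist_force: [-0.3, -1.5, 0.7]
opening: -0.2
finger_force: 0.0
```

send_rows --jaw '[1,1,1,1,1]' --pt "0 0 0" --pt "0 0 0" --pt "0 0 0" --pt "0 0 0" --pt "0 0 0" --spin '[-0.14,-0.28,-0.42,-0.56,-0.7]'

```text
clock: 47.95
ee_pos: [485.3, -220.2, 420.4]
tcp_rot: [0.218, 3.132, -0.001]
wrist_force: [0.3, 0.1, 0.2]
opening: -0.2
finger_force: 0.0
```

send_rows --jaw '[1,1,1]' --pt "0 0 0" --pt "0 0 0" --pt "0 0 0" --spin '[-0.1,-0.171,-0.171]'

```text
clock: 48.25
ee_pos: [485.5, -220.3, 420.3]
tcp_rot: [-0.043, 3.14, -0.001]
wrist_force: [-0.2, -0.4, 0.3]
opening: 0.0
finger_force: 0.0
```

```bash
python3 -c "
from h import *
go(490,-95,400,1.598); go(490,-95,214,1.598)"
```

```text
lin [-0.79 12.51  2.02] spin 0.0 | at [ 485.5 -220.3  420.3] yaw 1.598 t 48.25 open 0.0 F [-0.2 -0.4  0.3]
lin [-0.77 12.53 20.62] spin 0.0 | at [ 485.5 -220.3  420.3] yaw 1.598 t 48.25 open 0.0 F [-0.2 -0.4  0.3]
```

send_rows --jaw '[1,1,1,1,1]' --pt "-0.5 4.2 0" --pt "-0.8 8.4 0" --pt "-0.8 12.5 4" --pt "-0.8 12.5 9" --pt "-0.8 12.5 14" --spin '[0,0,0,0,0]'

```text
clock: 48.75
ee_pos: [490.3, -93.9, 284.7]
tcp_rot: [-0.042, 3.138, -0.002]
wrist_force: [1.9, -1.3, 0.5]
opening: -0.6
finger_force: 0.0
```

send_rows --jaw '[1,1,1,1,1]' --pt "0 0 4" --pt "-1 0 6.5" --pt "-2 0 6.5" --pt "-3 0 6.5" --pt "-4 0 6.5" --spin '[0,0,0,0,0]'

```text
clock: 49.25
ee_pos: [532.5, -94.6, 221.7]
tcp_rot: [-0.041, 3.138, -0.002]
wrist_force: [0.9, 0.4, 0.8]
opening: 0.0
finger_force: 0.0
```

send_rows --jaw '[1,1,1,1,1]' --pt "-0.3 0 0" --pt "-0.5 0 0" --pt "-0.7 0 0" --pt "-0.9 0 0" --pt "-1.0 0 0" --spin '[0,0,0,0,0]'

```text
clock: 49.75
ee_pos: [541.1, -94.1, 219.9]
tcp_rot: [-0.043, 3.141, -0.0]
wrist_force: [0.1, -0.6, -0.4]
opening: -0.1
finger_force: 0.0
```

send_rows --jaw '[1,1,1,1]' --pt "-0.1 0 0.3" --pt "-0.2 0 0.5" --pt "-0.3 0 0.5" --pt "-0.4 0 0.5" --spin '[0,0,0,0]'

```text
clock: 50.15
ee_pos: [543.9, -93.9, 214.1]
tcp_rot: [0.042, -3.137, 0.0]
wrist_force: [-13.0, -1.8, 5.4]
opening: 0.2
finger_force: 6.1
```

send_rows --jaw '[1,1,1,1]' --pt "-0.1 0 0" --pt "-0.2 0 0" --pt "-0.3 0 0" --pt "-0.4 0 0" --spin '[0,0,0,0]'

```text
clock: 50.55
ee_pos: [545.1, -93.7, 214.1]
tcp_rot: [0.041, -3.13, 0.001]
wrist_force: [-31.7, -3.8, 19.5]
opening: -0.2
finger_force: 16.0
```

The carriage meets the same stop from a different hand pose, at a different height and y position. The gap ahead is clear, so the carriage is against its stop and home. Now the latch, pushing its post from behind along the arc.

send_rows --jaw '[1,1,1,1,1]' --pt "1.5 0 0" --pt "4 0 0" --pt "6 0 -4" --pt "6 0 -8" --pt "6 0 -11" --spin '[0,0,0,0,0]'

```text
clock: 51.05
ee_pos: [488.7, -95.5, 327.1]
tcp_rot: [-0.042, 3.14, -0.001]
wrist_force: [1.1, -1.0, 0.2]
opening: 0.1
finger_force: 0.0
```

send_rows --jaw '[1,1,1,1,1]' --pt "1 -4 0" --pt "2.5 -8 0" --pt "4 -11.5 0" --pt "4 -11.5 0" --pt "4 -11.5 0" --spin '[0,0,0,0,0]'

```text
clock: 51.55
ee_pos: [452.0, -212.1, 324.6]
tcp_rot: [-0.039, 3.141, 0.001]
wrist_force: [-0.5, 0.3, 0.0]
opening: 0.1
finger_force: 0.0
```

```bash
python3 car.py; python3 -c "
from h import *
go(444.2,-207,223,1.598)
im,d,p=cam('top');P=cloud(p,d);g=cv2.cvtColor(im,cv2.COLOR_RGB2HSV)
k=((g[...,0]<10)|(g[...,0]>172))&(g[...,1]>120)&(P[...,2]>66)&(P[...,2]<100)&(P[...,0]<560)&(P[...,1]<-50)&(P[...,1]>-230);print(k.sum(),cv2.minAreaRect(P[k][:,:2].astype(np.float32)) if k.any() else '')
k=(P[...,2]>70)&(P[...,2]<90)&(g[...,2]<80)&(P[...,0]>530)&(P[...,0]<600)&(abs(P[...,1]+90)<60)
print('plate',k.sum(),cv2.minAreaRect(P[k][:,:2].astype(np.float32)))
"
```

```text
top 958 [651.8 -87.4 183.1] ((653.638427734375, -88.24874877929688), (66.42981719970703, 106.70582580566406), 1.7153947353363037)
side 350 [649.3 -67.3 182.8] ((650.4827270507812, -85.52809143066406), (65.59925842285156, 111.82988739013672), 1.1730831861495972)
lin [ 0.81  0.41 10.17] spin 0.0 | at [ 452.5 -210.9  324.7] yaw 1.598 t 51.65 open 0.0 F [ 0.7  0.7 -0.2]
31 ((444.2672119140625, -173.64308166503906), (13.866689682006836, 11.735161781311035), 1.2443829774856567)
plate 104 ((560.9849243164062, -89.94941711425781), (11.389168739318848, 65.94534301757812), 1.9184458255767822)
```

send_rows --jaw '[1,1,1,1,1]' --pt "0.8 0.1 3" --pt "0.8 0.2 7" --pt "0.8 0.2 10" --pt "0.8 0.2 10.1" --pt "0.8 0.2 10.1" --spin '[0,0,0,0,0]'

```text
clock: 52.2
ee_pos: [444.7, -209.1, 224.1]
tcp_rot: [0.045, -3.141, -0.001]
wrist_force: [-0.2, -0.1, 1.0]
opening: 0.1
finger_force: 0.0
```

```bash
python3 -c "
from h import *
go(444.3,-197.5,223,1.598)"
```

```text
lin [0.   1.16 0.11] spin 0.001 | at [ 444.7 -209.1  224.1] yaw 1.599 t 52.2 open 0.1 F [-0.2 -0.1  1. ]
```

send_rows --jaw '[1,1,1]' --pt "0 0.6 0" --pt "0 1.15 0" --pt "0 1.15 0" --spin '[0,0,0]'

```text
clock: 52.5
ee_pos: [444.1, -197.5, 224.8]
tcp_rot: [-0.044, 3.14, -0.001]
wrist_force: [-0.0, 0.2, -0.1]
opening: -0.1
finger_force: 0.0
```

send_rows --jaw '[1,1,1,1,1]' --pt "0.18 0.86 0" --pt "0.28 1.73 0" --pt "0.28 2.61 0" --pt "0.2 3.49 0" --pt "0.04 4.35 0" --spin '[0.1,0.2,0.3,0.4,0.5]'

```text
clock: 53.0
ee_pos: [442.5, -154.5, 224.4]
tcp_rot: [0.742, 3.051, -0.001]
wrist_force: [0.1, -1.1, 1.6]
opening: -0.3
finger_force: 0.4
```

```bash
cat > lat.py <<'E'
from h import *
s=ctrl.read_state(); print(s['ee_pos'].round(1),s['wrist_force'].round(1)); go(444,-197,223,1.598-.5)
for n in('top','side'):
    im,d,p=cam(n);P=cloud(p,d);g=cv2.cvtColor(im,cv2.COLOR_RGB2HSV)
    k=((g[...,0]<8)|(g[...,0]>172))&(g[...,1]>120)&(P[...,2]>60)&(P[...,2]<100)&(P[...,0]<550)&(P[...,0]>400)&(P[...,1]<-40)&(P[...,1]>-230)
    if k.sum()>3: q=P[k]; c=np.median(q,0); print(n,k.sum(),c.round(1),'angle',np.arctan2(c[1]+172.1,-(c[0]-528.4)).round(3)+.027)
E
python3 lat.py
```

```text
[ 442.5 -154.5  224.4] [ 0.1 -1.1  1.6]
lin [-2.09 -3.7   0.15] spin -0.004 | at [ 442.5 -154.5  224.4] yaw 1.094 t 53.0 open -0.3 F [ 0.1 -1.1  1.6]
side 48 [ 452.5 -128.5   76.1] angle 0.549
```

send_rows --jaw '[1,1,1,1,1]' --pt "0.18 0.86 0" --pt "0.28 1.73 0" --pt "0.28 2.61 0" --pt "0.2 3.49 0" --pt "0.04 4.35 0" --spin '[0.1,0.2,0.3,0.4,0.5]'

```text
clock: 53.6
ee_pos: [462.0, -116.0, 224.1]
tcp_rot: [1.469, 2.776, -0.001]
wrist_force: [-0.9, -0.2, 0.2]
opening: -0.4
finger_force: 0.4
```

send_rows --jaw '[1,1,1,1,1]' --pt "0.18 0.86 0" --pt "0.28 1.73 0" --pt "0.28 2.61 0" --pt "0.2 3.49 0" --pt "0.04 4.35 0" --spin '[0.1,0.2,0.3,0.4,0.5]'

```text
clock: 54.1
ee_pos: [497.8, -91.2, 224.0]
tcp_rot: [2.111, 2.326, -0.0]
wrist_force: [-0.1, -1.5, -0.1]
opening: 0.5
finger_force: 0.4
```

```bash
python3 lat.py
```

```text
[497.8 -91.2 224. ] [-0.1 -1.5 -0.1]
lin [-10.01  -6.38   0.11] spin -1.001 | at [497.8 -91.2 224. ] yaw 0.097 t 54.1 open 0.5 F [-0.1 -1.5 -0.1]
side 46 [520.4 -84.9  75.8] angle 1.507
```

send_rows --jaw '[1,1,1,1,1]' --pt "0.05 0.3 0" --pt "0.1 0.6 0" --pt "0.1 0.7 0" --pt "0.1 0.8 0" --pt "0.1 0.9 0" --spin '[0.035,0.07,0.07,0.07,0.07]'

```text
clock: 54.7
ee_pos: [504.4, -89.4, 223.6]
tcp_rot: [-2.183, -2.255, 0.006]
wrist_force: [-15.7, -1.9, 9.9]
opening: -0.2
finger_force: 7.9
```

```bash
python3 lat.py
```

```text
[504.4 -89.4 223.6] [-15.7  -1.9   9.9]
lin [-10.56  -6.39   0.09] spin -1.066 | at [504.4 -89.4 223.6] yaw 0.032 t 54.7 open -0.2 F [-15.7  -1.9   9.9]
side 38 [523.8 -84.5  75.8] angle 1.545
```

send_rows --jaw '[1,1,1,1,1]' --pt "0 -1 0" --pt "0 -3 0" --pt "0 -6 0" --pt "0 -8 -4" --pt "0 -8 -9" --spin '[0,0,0,0,0]'

```text
clock: 55.3
ee_pos: [423.2, -91.0, 313.2]
tcp_rot: [-2.183, -2.252, 0.003]
wrist_force: [1.9, -0.8, 0.4]
opening: 0.1
finger_force: 0.0
```

send_rows --jaw '[1,1,1,1,1]' --pt "-4 0 -4" --pt "-8 0 -8" --pt "-12 0 -9" --pt "-16 0 -9" --pt "-20 0 -9" --spin '[0,0,0,0,0]'

```text
clock: 55.8
ee_pos: [431.3, -293.3, 404.8]
tcp_rot: [2.184, 2.254, 0.0]
wrist_force: [0.8, 0.3, 0.0]
opening: -0.2
finger_force: 0.0
```

```bash
python3 lat.py; python3 car.py
python3 - <<'E'
from h import *
im,d,p=cam('top');P=cloud(p,d);g=cv2.cvtColor(im,cv2.COLOR_RGB2HSV)
k=(P[...,2]>70)&(P[...,2]<90)&(g[...,2]<80)&(P[...,0]>530)&(P[...,0]<600)&(abs(P[...,1]+90)<60)
print('plate',k.sum(),cv2.minAreaRect(P[k][:,:2].astype(np.float32)))
k=((g[...,0]<8)|(g[...,0]>172))&(g[...,1]>120)&(P[...,2]>20)&(P[...,2]<50)&(P[...,0]<560)&(P[...,0]>400)&(P[...,1]<-30)&(P[...,1]>-230)
q=P[k]; print('arm',cv2.minAreaRect(q[:,:2].astype(np.float32)),cv2.fitLine(q[:,:2].astype(np.float32),cv2.DIST_L2,0,.01,.01).ravel())
for n,x,y in(('tin',541,331),('orange',328,167),('spool',407,4)):
    k=(abs(P[...,0]-x)<45)&(abs(P[...,1]-y)<45)&(P[...,2]>(25 if n!='tin' else 62)); print(n,P[k].mean(0).round(1) if k.any() else None)
E
```

```text
[ 431.3 -293.3  404.8] [0.8 0.3 0. ]
lin [ 9.62  1.53 18.17] spin -1.067 | at [ 431.3 -293.3  404.8] yaw 0.031 t 55.8 open -0.2 F [0.8 0.3 0. ]
top 30 [526.3 -89.5  84.8] angle 1.5719999999999998
side 49 [523.6 -85.9  76.8] angle 1.5419999999999998
top 958 [651.8 -87.4 183. ] ((653.537353515625, -88.21064758300781), (66.30325317382812, 106.49055480957031), 1.7011548280715942)
side 341 [649.8 -66.9 182.7] ((650.7578735351562, -84.74273681640625), (65.90328979492188, 110.31361389160156), 0.9791579842567444)
plate 105 ((560.7783813476562, -89.8498764038086), (11.46200942993164, 65.64998626708984), 1.870452880859375)
arm ((529.253173828125, -137.0045166015625), (100.86708068847656, 22.745649337768555), 89.17597961425781) [ 3.9100528e-02 -9.9923527e-01  5.2745795e+02 -1.4783966e+02]
tin [541.7 333.5  69.9]
orange [326.3 167.3  29.6]
spool [407.1   2.9  41.3]
```

```bash
python3 -c "
from h import *
print(ctrl.finish_job())"
```

```text
the job is handed in; nothing more can be done
None
```

I handed the job in: all five cases are stacked on the carriage (about 4–6 mm back from the outline's centre after the push), the cap is on level and the latch is fully across (1.57 rad), but I can't confirm the carriage is fully home, because it travelled only about 87 mm of the stated 100 mm before a rigid stop, which I took as home since nothing lies in the gap ahead (the first push into it peaked near 112 N at the wrist).

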